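Set up the ionised-air station for a batch of projector lenses

ROBOT

A 6-joint arm with a two-finger parallel gripper is mounted at the origin on the work surface. World frame = base frame: x ahead of the robot, y to its left, z up, the work surface at z = 0. Lengths are in m, angles in rad, forces in N, time in s.
With the tool pointing down it reaches from about 0.275 to 0.75 m from the base axis. Payload 10.2 kg.
Tool frame: the origin (TCP) lies at the very end of the fingers, on their centre line; the grasp point (between the pads) lies bot.hold_point_z behind it (bot.hold_point_z is the distance from the TCP to the grasp point, in m); z points along the fingers, y is the line along which they close (so a half turn about z gives the same grasp; the last joint's range is limited). The gripper opens to 85 mm and grips with 20 to 120 N. Pads are 22 mm wide; open, the fingers measure 114 mm over their backs; the gripper's body (76 mm by 85 mm) begins 54 mm behind the grasp point. The pads swing forward as they close: fully open they stand 13 mm farther back than shut.
Start: joints at [-1.539, 0.313, 1.498, -0, 1.331, -0.223], TCP at [0.132, -0.508, 0.231] pointing down, gripper open.
Joint ranges: [-2.94, 2.94], [-0.97, 2.17], [0.19, 2.56], [-1.23, 4.37], [0.02, 3.11], [-2.88, 2.88]. Speed limits (rad/s): [2.39, 2.39, 3.01, 3.14, 3.14, 3.14].

INTERFACE

Orientations are given as a 3x3 rotation matrix whose columns are the frame's x, y, z axes.
In Python, from rig import bot, capture, models gives the robot as it stands.
- The arm moves only by the tool carry_out, never from a script. Its argument "increments" is a list of rows, each a list of 7 numbers: the turn, a rotation vector about the tool's x, y, z in rad, then the shift along the tool's x, y, z in mm, then the finger opening in mm, from 0 to 85.4. In form: [[wx, wy, wz, tx, ty, tz, hand], ...]. A call has 1 to 10 rows; each row shifts and turns the commanded pose from where the row before left it, along the tool's axes as they then stand; what a row does not reach is not made up. A row lasts 1/10 s, in which the tool goes at most 50 mm and 8.59 degrees, less where a joint would pass 70% of its speed; a pose out of reach is approached as far as the arm can. A call is refused whole if a number of a shift passes 50 or a number of a turn 0.15, either way. A call with a gripper value outside its range is refused whole. The fingers move at their own pace and stop on an object; the grip force is fixed at half the most. Time passes only in rows, so rows that do not move let the fingers close. It gives the time, the measured TCP pose, the force, the opening and the grip force at its end, in the units of the state.
- bot.observe(): the state, without advancing time (a new reading comes with each control period).
- capture(name): name is "scene" or "top"; returns a dict with "color" (384x512x3 uint8, red, green, blue), "K" (3x3 intrinsics, pixels), "dist" ([k1, k2, p1, p2, k3] as OpenCV has them; the pictures are not rectified), "rvec" (rotation vector, rad) and "tvec" (3), from world to camera coordinates, as OpenCV has them. Camera axes: x right, y down, z forward; pixel columns grow to the right and rows downward; lengths in m; the calibration is good to about 2 mm. A picture is of the moment at which its call begins. There is no depth.
- bot.hand_in(): hands the job in; it is judged then, once.
Trained networks look in the newest picture that a camera, given by its name, has taken for a name from the list of things; names that differ only in an ending like _2 or _b are one class to them, and where a whole thing is asked for, a point or a joint stands for the part that bears it (a point fixed in the world has none). Each returns a list of dicts, best first, with "score" (0 to 1); they miss things now and then, are a little off and sometimes report something else, mostly with a low value. They report only what shows in the picture. A call takes as long as a camera call.
- models.find_in(camera, query): "bbox" ([left, top, width, height] in pixels, round what is visible of it).
- models.cut_out(camera, query): "region" (384x512 bool, what is visible of it) and "bbox" ([left, top, width, height] in pixels, round what is visible of it).
The state is a dict: "time": time; "joint_positions": joint angles; "joint_velocities": joint speeds; "effort": joint torques, N m; "tool_pos": TCP position; "orientation": TCP orientation; "force": force on the tool from outside, world axes, zero at the start; "ft_torque": the same for the moment, N m; "opening": opening from 0.0 (shut) to 1.0 (fully open); "finger_force": force on a finger pad.
Only numpy, scipy, OpenCV 4.12 (cv2) and the standard library are available. Lean on these libraries where they do the work, as an engineer would, in place of code of your own. Each camera call takes 0.05 s, during which the arm holds its last target. There are 200 camera calls.

TASK

Get the ionised-air station ready for this batch: raise the nozzle mast by its T handle exactly four clicks from the bottom and leave it hanging on its pawl, and stand every lens cell, glass up, in a tray pocket of its own. Only once that is done, turn the air on by turning the regulator knob clockwise until its pointer is at the long mark on the dial, then slide the forked lock all the way over the knob. Leave the other things on the bench where they are.

Things in the scene. Friction and masses are not known exactly. Their poses are not given: they have to be found in the camera images.
- stand: Nozzle stand, fixed: grey base plate 304 x 204 x 6 mm, black six-pocket tray in front (-x), square aluminium sleeve 110 mm high behind. Origin on the bench, 105 mm before the mast axis; x points from tray to mast, z up. Pocket rows 68 mm apart in x, pockets 62 mm in y; ribs 3 mm thick stand 6 mm above the pocket floors. The nozzle bar hangs 90 mm or more behind the rear pockets' centres.
- pocket0 (a point): Tray pocket 0: centre of its floor, 9 mm above the bench, axes as the stand's. Rear row (nearer the mast), right as the robot sees it (-y is right).
- pocket1 (a point): Tray pocket 1: centre of its floor, 9 mm above the bench, axes as the stand's. Rear row (nearer the mast), middle as the robot sees it (-y is right).
- pocket2 (a point): Tray pocket 2: centre of its floor, 9 mm above the bench, axes as the stand's. Rear row (nearer the mast), left as the robot sees it (-y is right).
- pocket3 (a point): Tray pocket 3: centre of its floor, 9 mm above the bench, axes as the stand's. Front row (nearer the robot), right as the robot sees it (-y is right).
- pocket4 (a point): Tray pocket 4: centre of its floor, 9 mm above the bench, axes as the stand's. Front row (nearer the robot), middle as the robot sees it (-y is right).
- pocket5 (a point): Tray pocket 5: centre of its floor, 9 mm above the bench, axes as the stand's. Front row (nearer the robot), left as the robot sees it (-y is right).
- mast (a joint): Height of the ratchet mast over its bottom stop, m, 0 to 0.076; starts parked at 0. It weighs 0.6 kg with the nozzle bar and lifts with 7 to 10 N, the pawl clicking under a saw tooth every 12 mm: after click n it rests at n x 0.012, 1 to 2 mm lower under its weight. Let go, it sinks onto the last tooth passed. Six clicks in all; it comes down only while the pawl tail is pressed.
- mast_handle (a point): Centre of the T handle on top of the mast, 226 mm above the bench when parked: a level black bar 14 mm thick, 50 mm long along the stand's y, on a 12 mm stem. Rises with the mast; axes as the stand's. The nozzle bar (160 mm long along y) hangs 15 to 58 mm in front of it (-x), its top about 50 mm lower.
- pawl (a joint): Angle of the sprung pawl, rad: 0 engaged under a tooth; a passing tooth pushes it to about 0.2 and it snaps back to 0 at each click. Pressed to about 0.3 or more (0.45 at most), it lets the mast sink to the bottom.
- pawl_tail (a point): Top of the pawl's thumb tail, a 20 x 18 mm black pad 95 mm left (+y of the stand) of the mast axis, 109 mm above the bench. Pressed down 20 to 25 mm (2 to 6 N) it frees a mast that was raised too far.
- knob (a joint): Regulator knob on top of the air controller (fixed white box 190 x 120 x 75 mm, right of the stand), rad, 0 to 2.4, growing clockwise seen from above. The one long mark on its dial lies 31 mm from the axis on the side away from the lock: the pointer is there at 1.4, the bar then in line with the lock's travel. Starts at 0 to 0.5, stays where left (0.05 N m).
- knob_grip (a point): On the knob's axis, 105 mm above the bench, where to grip: a black bar grip 44 mm long, 12 mm thick, its top 10 mm above and its foot 22 mm below this point, on a 44 mm disc 6 mm thick. x points along the bar to the pointer end (white line) and turns with the knob.
- lock (a joint): Travel of the lock slide on top of the controller, straight towards the knob's axis (+x of lock_tab), m: 0 open, 0.055 home, its two prongs then on either side of the bar grip. Needs about 2 N, stays where left, and goes home only with the knob within about 0.15 rad of the mark (the prongs then straighten it).
- lock_tab (a point): Grip point of the lock's upright black tab, 121 mm above the bench: tab 22 mm long (x), 14 mm thick (y), its top 13 mm above and its foot 21 mm below this point, on a 48 mm wide carriage. x points along the travel to the knob, z up; moves with the lock, from 110 to 55 mm from the knob's axis.
- lens1: Projector lens cell 1 (may be absent; four to six are present): dark metal barrel 36 mm in diameter with glass on top, on a flange 42 mm in diameter and 8 mm thick; 40 mm high in all, about 0.12 kg. Origin at the centre of its underside, z up through the glass. Starts standing on the bench mat to the left of the stand.
- lens2: Projector lens cell 2 (may be absent; four to six are present): dark metal barrel 36 mm in diameter with glass on top, on a flange 42 mm in diameter and 8 mm thick; 40 mm high in all, about 0.12 kg. Origin at the centre of its underside, z up through the glass. Starts standing on the bench mat to the left of the stand.
- lens3: Projector lens cell 3 (may be absent; four to six are present): dark metal barrel 36 mm in diameter with glass on top, on a flange 42 mm in diameter and 8 mm thick; 40 mm high in all, about 0.12 kg. Origin at the centre of its underside, z up through the glass. Starts standing on the bench mat to the left of the stand.
- lens4: Projector lens cell 4 (may be absent; four to six are present): dark metal barrel 36 mm in diameter with glass on top, on a flange 42 mm in diameter and 8 mm thick; 40 mm high in all, about 0.12 kg. Origin at the centre of its underside, z up through the glass. Starts standing on the bench mat to the left of the stand.
- lens5: Projector lens cell 5 (may be absent; four to six are present): dark metal barrel 36 mm in diameter with glass on top, on a flange 42 mm in diameter and 8 mm thick; 40 mm high in all, about 0.12 kg. Origin at the centre of its underside, z up through the glass. Starts standing on the bench mat to the left of the stand.
- lens6: Projector lens cell 6 (may be absent; four to six are present): dark metal barrel 36 mm in diameter with glass on top, on a flange 42 mm in diameter and 8 mm thick; 40 mm high in all, about 0.12 kg. Origin at the centre of its underside, z up through the glass. Starts standing on the bench mat to the left of the stand.
- screwdriver: Bystander: screwdriver 160 mm long lying between stand and controller, near the robot; leave alone.
- lens_cap: Bystander: black lens cap, 52 mm disc 10 mm thick, on the bench behind the stand, to its left; leave alone.
- dispenser: Bystander: white dispenser bottle 48 mm in diameter and 75 mm high, behind and to the left; leave alone.

How it is judged:
On the way, in this order (a step that is already met when the one before it is completed fails the run):
1. in any order: the mast hangs on its pawl four clicks up, let go, and every lens cell stands in a tray pocket (value of joint mast between 0.044 and 0.052 m and contact force between the fingers and mast below 0.3 N and ((horizontal distance between lens1 and pocket0 below 0.018 m and z of lens1 in the frame of pocket0 between -0.004 and 0.004 m) or (horizontal distance between lens1 and pocket1 below 0.018 m and z of lens1 in the frame of pocket1 between -0.004 and 0.004 m) or (horizontal distance between lens1 and pocket2 below 0.018 m and z of lens1 in the frame of pocket2 between -0.004 and 0.004 m) or (horizontal distance between lens1 and pocket3 below 0.018 m and z of lens1 in the frame of pocket3 between -0.004 and 0.004 m) or (horizontal distance between lens1 and pocket4 below 0.018 m and z of lens1 in the frame of pocket4 between -0.004 and 0.004 m) or (horizontal distance between lens1 and pocket5 below 0.018 m and z of lens1 in the frame of pocket5 between -0.004 and 0.004 m)) and ((horizontal distance between lens2 and pocket0 below 0.018 m and z of lens2 in the frame of pocket0 between -0.004 and 0.004 m) or (horizontal distance between lens2 and pocket1 below 0.018 m and z of lens2 in the frame of pocket1 between -0.004 and 0.004 m) or (horizontal distance between lens2 and pocket2 below 0.018 m and z of lens2 in the frame of pocket2 between -0.004 and 0.004 m) or (horizontal distance between lens2 and pocket3 below 0.018 m and z of lens2 in the frame of pocket3 between -0.004 and 0.004 m) or (horizontal distance between lens2 and pocket4 below 0.018 m and z of lens2 in the frame of pocket4 between -0.004 and 0.004 m) or (horizontal distance between lens2 and pocket5 below 0.018 m and z of lens2 in the frame of pocket5 between -0.004 and 0.004 m)) and ((horizontal distance between lens3 and pocket0 below 0.018 m and z of lens3 in the frame of pocket0 between -0.004 and 0.004 m) or (horizontal distance between lens3 and pocket1 below 0.018 m and z of lens3 in the frame of pocket1 between -0.004 and 0.004 m) or (horizontal distance between lens3 and pocket2 below 0.018 m and z of lens3 in the frame of pocket2 between -0.004 and 0.004 m) or (horizontal distance between lens3 and pocket3 below 0.018 m and z of lens3 in the frame of pocket3 between -0.004 and 0.004 m) or (horizontal distance between lens3 and pocket4 below 0.018 m and z of lens3 in the frame of pocket4 between -0.004 and 0.004 m) or (horizontal distance between lens3 and pocket5 below 0.018 m and z of lens3 in the frame of pocket5 between -0.004 and 0.004 m)) and ((horizontal distance between lens4 and pocket0 below 0.018 m and z of lens4 in the frame of pocket0 between -0.004 and 0.004 m) or (horizontal distance between lens4 and pocket1 below 0.018 m and z of lens4 in the frame of pocket1 between -0.004 and 0.004 m) or (horizontal distance between lens4 and pocket2 below 0.018 m and z of lens4 in the frame of pocket2 between -0.004 and 0.004 m) or (horizontal distance between lens4 and pocket3 below 0.018 m and z of lens4 in the frame of pocket3 between -0.004 and 0.004 m) or (horizontal distance between lens4 and pocket4 below 0.018 m and z of lens4 in the frame of pocket4 between -0.004 and 0.004 m) or (horizontal distance between lens4 and pocket5 below 0.018 m and z of lens4 in the frame of pocket5 between -0.004 and 0.004 m)) and ((horizontal distance between lens5 and pocket0 below 0.018 m and z of lens5 in the frame of pocket0 between -0.004 and 0.004 m) or (horizontal distance between lens5 and pocket1 below 0.018 m and z of lens5 in the frame of pocket1 between -0.004 and 0.004 m) or (horizontal distance between lens5 and pocket2 below 0.018 m and z of lens5 in the frame of pocket2 between -0.004 and 0.004 m) or (horizontal distance between lens5 and pocket3 below 0.018 m and z of lens5 in the frame of pocket3 between -0.004 and 0.004 m) or (horizontal distance between lens5 and pocket4 below 0.018 m and z of lens5 in the frame of pocket4 between -0.004 and 0.004 m) or (horizontal distance between lens5 and pocket5 below 0.018 m and z of lens5 in the frame of pocket5 between -0.004 and 0.004 m)) and ((horizontal distance between lens6 and pocket0 below 0.018 m and z of lens6 in the frame of pocket0 between -0.004 and 0.004 m) or (horizontal distance between lens6 and pocket1 below 0.018 m and z of lens6 in the frame of pocket1 between -0.004 and 0.004 m) or (horizontal distance between lens6 and pocket2 below 0.018 m and z of lens6 in the frame of pocket2 between -0.004 and 0.004 m) or (horizontal distance between lens6 and pocket3 below 0.018 m and z of lens6 in the frame of pocket3 between -0.004 and 0.004 m) or (horizontal distance between lens6 and pocket4 below 0.018 m and z of lens6 in the frame of pocket4 between -0.004 and 0.004 m) or (horizontal distance between lens6 and pocket5 below 0.018 m and z of lens6 in the frame of pocket5 between -0.004 and 0.004 m)) and angle between each of lens1, lens2, lens3, lens4, lens5, lens6's own z axis and vertical below 0.12 rad), for 0.3 s.
2. the regulator pointer is at the long mark (value of joint knob between 1.25 and 1.55 rad), for 0.3 s.
3. the lock is slid home over the knob (all of step 2 and value of joint lock above 0.05 m), for 0.2 s.
At the end, for the whole second after the job is handed in: Mast let go on its pawl at the fourth click (0.048 m, within 4 mm); every lens cell present upright (0.12 rad), at rest on a pocket floor (within 18 mm of its centre, 4 mm of its height); knob at 1.25 to 1.55 rad; lock at least 0.050 m along (all of step 1 and all of step 3 and linear speed of each of lens1, lens2, lens3, lens4, lens5, lens6 below 0.02 m/s); the robot touches nothing.
It fails at once if the screwdriver is moved more than 25 mm (distance of screwdriver from where it was at the start of the episode above 0.025 m).
It fails at once if the lens cap is moved more than 25 mm (distance of lens_cap from where it was at the start of the episode above 0.025 m).
It fails at once if the dispenser bottle is moved more than 25 mm (distance of dispenser from where it was at the start of the episode above 0.025 m).
Of lens1, lens2, lens3, lens4, lens5, lens6 only 4 to 6 are there at a start; the rules pass over those that are not, and their reading is None.
At some moment in a run one of lens1, lens2, lens3, lens4, lens5, lens6 may be knocked a few centimetres aside while the robot is not near it.
Once in a run the grip may slacken for a moment while it holds something.
It also fails if it takes over 210 s, if anything falls off the work surface, if the arm or the gripper's body presses on something with over 40 N, if the wrist force passes 120 N, or if a joint passes its speed limit or range.

## Working session

There is one attempt and no reset: what is moved stays moved. The work goes in short steps, Python scripts to look and compute and a tool call to move; the robot and the scene stay as the last step left them, time stands still between calls to the robot, and variables do not carry over. Pictures are saved under pics/ and viewed, at most 14 in all, crops included, and the job is handed in when it is done.

Besides the shell and the picture viewer there is one more tool, called after "Emit:" as name(argument=value, ...) on one line, values as JSON. carry_out: Moves the arm, as the interface text tells. Its arguments: {"type":"object","properties":{"increments":{"type":"array"}},"required":["increments"]}

```bash
ls; mkdir -p pics; cat > h.py <<'E'
import numpy as np, cv2
from rig import bot, capture, models
def ray(c,uv):
    n=cv2.undistortPoints(np.array([[uv]],float),c['K'],np.array(c['dist'],float))[0,0]
    R=cv2.Rodrigues(np.array(c['rvec'],float))[0]; t=np.array(c['tvec'],float).ravel()
    return -R.T@t, R.T@np.array([n[0],n[1],1])
def atz(c,uv,z):
    o,d=ray(c,uv); return o+d*(z-o[2])/d[2]
def proj(c,P):
    return cv2.projectPoints(np.array(P,float).reshape(-1,3),np.array(c['rvec'],float),np.array(c['tvec'],float),c['K'],np.array(c['dist'],float))[0][:,0]
def save(c,n,s=1.5):
    cv2.imwrite(f'pics/{n}.png',cv2.resize(c['color'][:,:,::-1],None,fx=s,fy=s))
E
python3 - <<'E'
from h import *
np.set_printoptions(precision=4,suppress=True)
for n in('scene','top'):
    c=capture(n); save(c,n+'0'); R=cv2.Rodrigues(np.array(c['rvec'],float))[0]
    print(n,'cam',-R.T@np.array(c['tvec']).ravel(),'fwd',R[2])
    for q in ['lens1','stand','mast_handle','pawl_tail','knob_grip','lock_tab','screwdriver','lens_cap','dispenser']:
        for r in models.find_in(n,q)[:7]:
            if r['score']>.25: print(q,round(r['score'],2),np.round(r['bbox'],1))
s=bot.observe();print(s,bot.hold_point_z)
E
```

```text
pics
scene cam [ 1.0619 -0.192   0.7922] fwd [-0.5996  0.2121 -0.7717]
lens1 0.79 [357.2 202.4  16.2  22.8]
lens1 0.75 [323.1 151.9  15.9  19.8]
lens1 0.7 [311.1 186.7  13.9  19.3]
lens1 0.68 [334.4 174.6  20.1  17.5]
lens1 0.53 [328.3 214.7  17.4  20.2]
lens1 0.53 [293.3 161.3  19.5  18.2]
lens1 0.28 [184.8 189.4 112.  114.5]
stand 0.84 [181.2 189.9 118.2 112.1]
stand 0.69 [266.7 229.6  32.2  19.4]
stand 0.61 [321.2 149.   17.3  24.4]
mast_handle 0.87 [214.  205.9  84.4  48.2]
pawl_tail 0.74 [182.1 182.6 116.6 120.4]
pawl_tail 0.55 [267.  228.4  34.   18.4]
knob_grip 0.63 [116.  244.4  24.4  21.4]
lock_tab 0.63 [110.2 206.7  22.1  29. ]
screwdriver 0.54 [140.3 191.6  54.1  11.4]
lens_cap 0.63 [320.4 247.   22.8  18.1]
lens_cap 0.57 [265.7 232.   34.8  12.9]
dispenser 0.86 [378.6 226.5  22.   27.5]
dispenser 0.44 [213.9 207.4  83.4  48.5]
top cam [ 0.3491 -0.0182  1.3449] fwd [ 0.1548  0.0092 -0.9879]
lens1 0.63 [176.1 198.8  14.3  12.4]
lens1 0.6 [150.6 201.4   8.3  16.2]
lens1 0.6 [149.1 167.5  11.3  14.5]
lens1 0.52 [173.6 226.4  11.4  12.4]
stand 0.96 [220.6 125.7  79.6 112. ]
ma
[... 376 characters left out ...]
cap 0.44 [189.9 137.4  14.8  17. ]
dispenser 0.64 [143.9 133.9  16.5  13.8]
dispenser 0.63 [284.4 235.5  48.8  12.1]
{'time': 1.0, 'joint_positions': array([-1.5394,  0.3129,  1.4977, -0.    ,  1.3311, -0.2234]), 'joint_velocities': array([-0.0002, -0.0002, -0.0009, -0.0001,  0.0002,  0.0011]), 'effort': array([ -0.0001, -41.2178, -25.99  ,  -0.0002,   0.0005,   0.    ]), 'tool_pos': array([ 0.1323, -0.508 ,  0.2313]), 'orientation': array([[ 0.9677,  0.2521, -0.    ],
       [ 0.2521, -0.9677,  0.0001],
       [-0.    , -0.0001, -1.    ]]), 'force': array([ 0.5242,  0.3221, -0.0628]), 'ft_torque': array([ 0.0732, -0.0075,  0.0204]), 'finger_force': 0.0, 'opening': 1.0005622836786858} 0.0187
```

```bash
python3 - <<'E'
from h import *
a=cv2.imread('pics/scene0.png');b=cv2.imread('pics/top0.png')
cv2.imwrite('pics/sc.png',cv2.resize(a[200:480,130:620],None,fx=1.63,fy=1.63))
cv2.imwrite('pics/tc.png',cv2.resize(b[170:390,190:560],None,fx=2.16,fy=2.16))
E
```

```text
(no output)
```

View pics/sc.png

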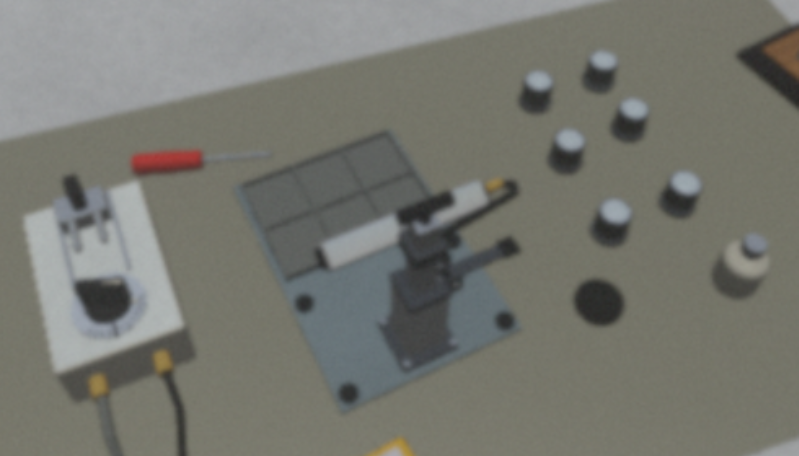

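View pics/tc.png

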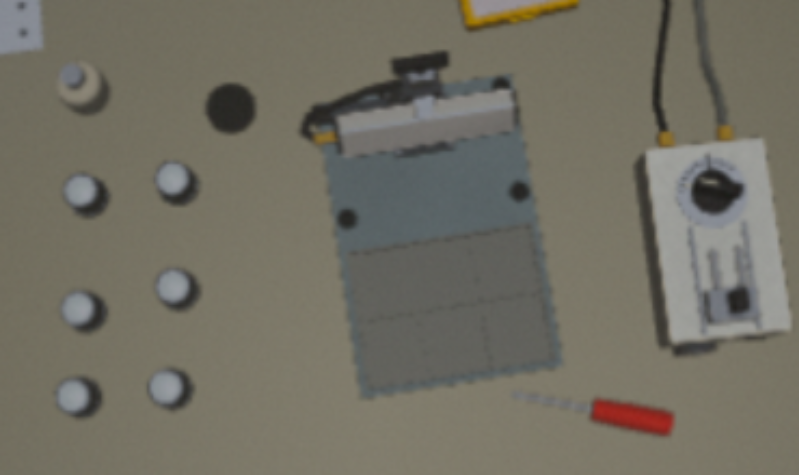

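```bash
cat > fit.py <<'E'
from h import *
from scipy.optimize import least_squares
np.set_printoptions(precision=4,suppress=True)
T=capture('top');S=capture('scene')
tc=lambda u,v:((190+u/2.16)/1.5,(170+v/2.16)/1.5)
sc=lambda u,v:((130+u/1.63)/1.5,(200+v/1.63)/1.5)
def W(p,L): # pose x,y,yaw
    c,s=np.cos(p[2]),np.sin(p[2]); return np.array([p[0]+c*L[0]-s*L[1],p[1]+s*L[0]+c*L[1],L[2]])
obs=[(T,tc(422,312),'c',1),(T,tc(483,303),'c',-1),(S,sc(313,212),'c',-1),(S,sc(362,193),'c',1),
 (T,tc(420,65),'h',0),(T,tc(393,69),'h',1),(T,tc(447,60),'h',-1),(S,sc(425,207),'h',0),(S,sc(398,217),'h',-1),(S,sc(452,197),'h',1),
 (S,sc(343,411),'r',-1),(S,sc(519,327),'r',1),(T,tc(512,75),'r',-1)]
def loc(p,k,s): return {'c':(p[3],.031*s,.015),'h':(.105,.025*s,.233),'r':(p[4],.102*s,.006)}[k]
f=lambda p:np.concatenate([proj(c,W(p,loc(p,k,s)))[0]-uv for c,uv,k,s in obs])
r=least_squares(f,[.45,0,.1,-.08,.15],loss='soft_l1'); p=r.x
print('stand',p);print(np.round(f(p).reshape(-1,2),1).tolist())
for i in range(6):
    print('pocket',i,W(p,(p[3]+(.034 if i<3 else -.034),.062*(i%3-1),.009)))
print('handle',W(p,(.105,0,.226)))
ob=[(T,tc(714,190),0,.115),(T,tc(710,157),.031,.076),(T,tc(739,300),-.11,.134),(S,sc(115,331),.031,.076),(S,sc(72,182),-.11,.134)]
g=lambda q:np.concatenate([proj(c,W(q,(x,0,z)))[0]-uv for c,uv,x,z in ob])
q=least_squares(g,[.45,-.3,.1],loss='soft_l1').x
print('knob',q,np.round(g(q).reshape(-1,2),1).tolist(),'tab',W(q,(-.11,0,.121)))
# lens glass blobs
def blobs(c,seeds):
    out=[]
    gr=c['color'].astype(float).mean(2)
    for u,v in seeds:
        y0,x0=int(v)-9,int(u)-9; w=gr[y0:y0+19,x0:x0+19]; m=(w>(w.max()+np.median(w))/2).astype(np.uint8)
        n,l,st,ce=cv2.connectedComponentsWithStats(m); k=1+st[1:,4].argmax(); out.append((ce[k][0]+x0,ce[k][1]+y0,st[k,4]))
    return out
bt=blobs(T,[tc(*a) for a in [(84,190),(175,180),(81,309),(175,287),(77,396),(168,387)]])
bs=blobs(S,[sc(*a) for a in [(686,184),(616,212),(633,110),(569,139),(602,60),(539,80)]])
for a,b in zip(bt,bs): print('lens T',atz(T,a[:2],.04)[:2],'S',atz(S,b[:2],.04)[:2],a[2],b[2])
x0,x1,y0,y1=322,372,150,215
k=cv2.resize(T['color'][y0:y1,x0:x1,::-1],None,fx=8,fy=8,interpolation=2)
sx,sy=95,215; k2=cv2.resize(S['color'][sy:sy+65,sx:sx+50,::-1],None,fx=8,fy=8,interpolation=2)
cv2.imwrite('pics/knob.png',np.hstack([k,k2]))
E
python3 fit.py
```

```text
stand [ 0.5789 -0.0439  0.1411 -0.0855  0.1402]
[[-0.4, -1.6], [-0.1, -2.1], [-0.5, -2.1], [-0.1, -2.4], [-0.0, -3.2], [-0.6, -3.0], [0.5, -3.2], [-0.2, -1.3], [-0.4, -0.7], [-0.2, -1.7], [-1.6, 0.1], [0.7, -1.1], [-0.1, -1.6]]
pocket 0 [ 0.5366 -0.1125  0.009 ]
pocket 1 [ 0.5278 -0.0511  0.009 ]
pocket 2 [0.5191 0.0103 0.009 ]
pocket 3 [ 0.4692 -0.1221  0.009 ]
pocket 4 [ 0.4605 -0.0607  0.009 ]
pocket 5 [0.4518 0.0007 0.009 ]
handle [ 0.6828 -0.0291  0.226 ]
knob [ 0.5886 -0.3063  0.0623] [[1.6, -2.5], [-1.1, 0.4], [-0.2, -1.2], [-0.2, -0.5], [-0.2, -1.1]] tab [ 0.4788 -0.3131  0.121 ]
lens T [0.6131 0.3119] S [0.6154 0.3117] 53 68
lens T [0.6229 0.2195] S [0.6248 0.219 ] 55 73
lens T [0.4954 0.3129] S [0.4969 0.3135] 51 52
lens T [0.5154 0.2186] S [0.5171 0.2184] 56 58
lens T [0.4086 0.3179] S [0.4118 0.3169] 54 45
lens T [0.416  0.2262] S [0.4183 0.2258] 57 46
```

View pics/knob.png

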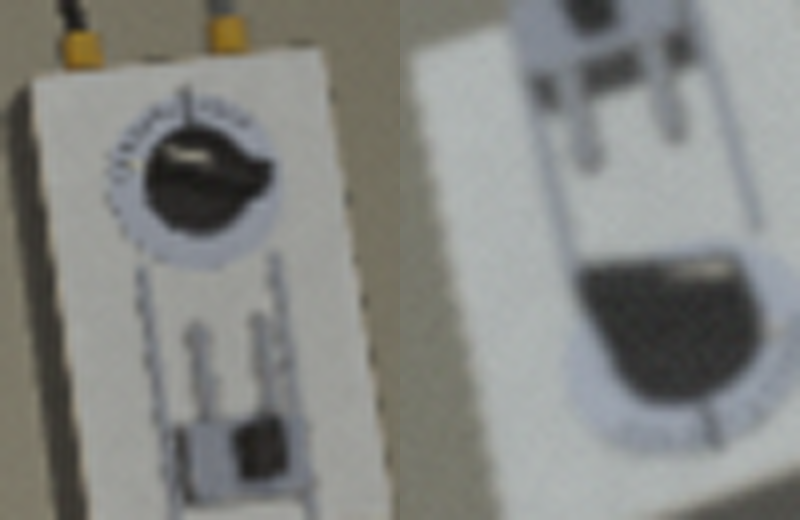

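```bash
python3 - <<'E'
from h import *
T=capture('top');S=capture('scene')
for c,a,b in ((S,(117.5,249.4),(137.75,247.75)),(T,(356,171.5),(340.5,170.6))):
    A=atz(c,a,.115);B=atz(c,b,.115); d=B-A; print((A+B)/2,np.linalg.norm(d),np.degrees(np.arctan2(d[1],d[0])))
p=[.5789,-.0439,.1411,-.0855,.1402]
def W(L):
    c,s=np.cos(p[2]),np.sin(p[2]); return np.array([p[0]+c*L[0]-s*L[1],p[1]+s*L[0]+c*L[1],L[2]])
segs=[((p[3],-.093,.015),(p[3],.093,.015))]+[((p[3]-.068,y,.015),(p[3]+.068,y,.015)) for y in(-.093,-.031,.031,.093)]+[((p[3]+s*.068,-.093,.015),(p[3]+s*.068,.093,.015)) for s in(-1,1)]
segs+=[((.098,-.025,.233),(.098,.025,.233)),((.112,-.025,.233),(.112,.025,.233)),((p[4],-.102,.006),(p[4],.102,.006)),((p[4]-.304,-.102,.006),(p[4]-.304,.102,.006)),((p[4]-.304,.102,.006),(p[4],.102,.006)),((p[4]-.304,-.102,.006),(p[4],-.102,.006))]
ims=[]
for c,x,y,w,h,f in((T,215,120,95,130,4.2),(S,175,180,95,130,4.2)):
    if c is S: w,h,f=130,130,3.0
    im=cv2.resize(c['color'][y:y+h,x:x+w,::-1],None,fx=f,fy=f,interpolation=2)
    for a,b in segs:
        q=(proj(c,[W(a),W(b)])-[x-.5,y-.5])*f
        cv2.line(im,*[tuple(int(i) for i in k) for k in q],(0,0,255),1)
    ims.append(cv2.copyMakeBorder(im,0,560-im.shape[0],0,0,0))
cv2.imwrite('pics/ov.png',np.hstack(ims))
E
```

```text
[ 0.59062125 -0.30414341  0.115     ] 0.04387289121496856 76.67326793282062
[ 0.58370648 -0.30487153  0.115     ] 0.04749107024350395 85.2931986116788
```

View pics/ov.png

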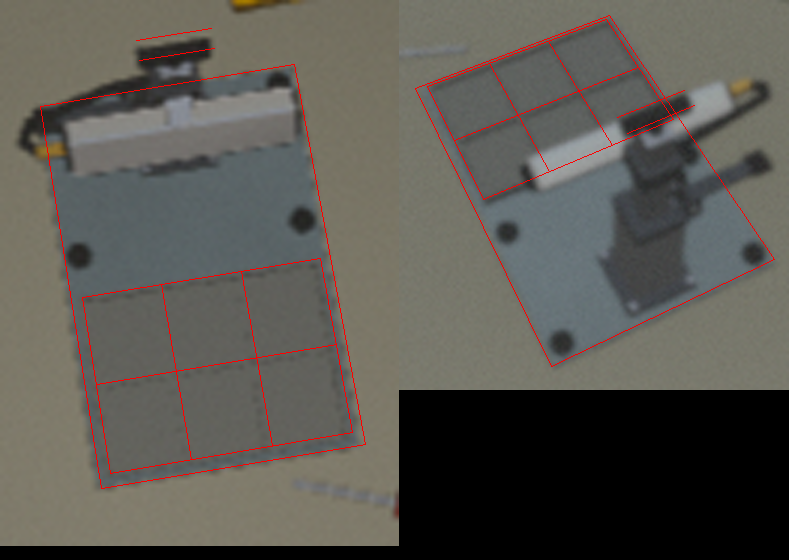

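```bash
cat > plan.py <<'E'
from h import *
def plan(*tg,ang=8.1):
    """tg: (x,y,z,hand,rows) in m/mm; prints rows. shift in axes at row start."""
    s=bot.observe(); P=np.array(s['tool_pos']); R=np.array(s['orientation'])
    a=np.arctan2(R[1,1],R[0,1])
    print('t',round(s['time'],1),'pos',np.round(P,4),'yang',round(np.degrees(a),2),'F',np.round(s['force'],1),'op',round(s['opening']*85.4,1),'ff',round(s['finger_force'],1),'tilt',np.round(R[:2,2],3))
    for x,y,z,hand,n in tg:
        print([x,y,z])
        for i in range(n):
            k=n-i; d=(np.array([x,y,z])-P)/k
            w=((np.radians(ang)-a+np.pi)%(2*np.pi)-np.pi)/k
            ex=np.array([-np.sin(a),np.cos(a),0]); ey=np.array([np.cos(a),np.sin(a),0])
            t=np.round([d@ex*1000,d@ey*1000,-d[2]*1000],0 if i<n-1 else 1); w=round(-w,3)
            print([0,0,float(w) if abs(w)>.004 else 0,*[float(v) for v in t],hand],end=',\n' if i%3==2 else ',')
            P=P+(t[0]*ex+t[1]*ey)/1000-np.array([0,0,t[2]/1000]); a-=w if abs(w)>.004 else 0
        print()
E
python3 - <<'E'
from plan import *
plan((.40,-.25,.29,40,10),(.681,-.029,.29,40,10))
E
```

```text
t 1.2 pos [ 0.1323 -0.508   0.2313] yang -75.4 F [-0.3 -0.  -0.1] op 85.1 ff 0.0 tilt [0. 0.]
[0.4, -0.25, 0.29]
[0, 0, -0.146, 32.0, -18.0, -6.0, 40],[0, 0, -0.146, 35.0, -13.0, -6.0, 40],[0, 0, -0.146, 36.0, -8.0, -6.0, 40],
[0, 0, -0.146, 37.0, -3.0, -6.0, 40],[0, 0, -0.146, 37.0, 3.0, -6.0, 40],[0, 0, -0.145, 36.0, 8.0, -6.0, 40],
[0, 0, -0.146, 35.0, 13.0, -6.0, 40],[0, 0, -0.145, 33.0, 18.0, -6.0, 40],[0, 0, -0.146, 30.0, 23.0, -5.0, 40],
[0, 0, -0.145, 25.8, 26.6, -5.7, 40],
[0.681, -0.029, 0.29]
[0, 0, 0, 18.0, 31.0, -0.0, 40],[0, 0, 0, 18.0, 31.0, -0.0, 40],[0, 0, 0, 18.0, 31.0, -0.0, 40],
[0, 0, 0, 18.0, 31.0, -0.0, 40],[0, 0, 0, 18.0, 31.0, -0.0, 40],[0, 0, 0, 18.0, 31.0, -0.0, 40],
[0, 0, 0, 18.0, 31.0, -0.0, 40],[0, 0, 0, 18.0, 31.0, -0.0, 40],[0, 0, 0, 18.0, 31.0, -0.0, 40],
[0, 0, 0, 17.3, 30.2, -0.0, 40],
```

Emit:
carry_out(increments=[[0, 0, -0.146, 32, -18, -6, 40], [0, 0, -0.146, 35, -13, -6, 40], [0, 0, -0.146, 36, -8, -6, 40], [0, 0, -0.146, 37, -3, -6, 40], [0, 0, -0.146, 37, 3, -6, 40], [0, 0, -0.145, 36, 8, -6, 40], [0, 0, -0.146, 35, 13, -6, 40], [0, 0, -0.145, 33, 18, -6, 40], [0, 0, -0.146, 30, 23, -5, 40], [0, 0, -0.145, 26, 27, -6, 40]])

```text
time: 2.2
tool_pos: [0.4013, -0.2485, 0.2906]
orientation: [[-0.146, 0.989, 0.0], [0.989, 0.146, -0.0], [-0.0, 0.0, -1.0]]
force: [0.2, -1.3, 0.4]
opening: 0.465
finger_force: 0.0
```

Emit:
carry_out(increments=[[0, 0, 0, 18, 31, 0, 40], [0, 0, 0, 18, 31, 0, 40], [0, 0, 0, 18, 31, 0, 40], [0, 0, 0, 18, 31, 0, 40], [0, 0, 0, 18, 31, 0, 40], [0, 0, 0, 18, 31, 0, 40], [0, 0, 0, 18, 31, 0, 40], [0, 0, 0, 18, 31, 0, 40], [0, 0, 0, 17, 30, 0, 40], [0, 0, 0, 0, 0, 0, 40]])

```text
time: 3.2
tool_pos: [0.6548, -0.0487, 0.2887]
orientation: [[-0.144, 0.99, -0.001], [0.99, 0.144, 0.001], [0.001, -0.001, -1.0]]
force: [-0.9, 0.1, -0.1]
opening: 0.468
finger_force: 0.0
```

```bash
python3 - <<'E'
from plan import *
plan((.681,-.029,.209,40,4))
E
```

```text
t 3.2 pos [ 0.6548 -0.0487  0.2887] yang 8.27 F [-0.9  0.1 -0.1] op 40.0 ff 0.0 tilt [-0.001  0.001]
[0.681, -0.029, 0.209]
[0, 0, 0, 4.0, 7.0, 20.0, 40],[0, 0, 0, 4.0, 7.0, 20.0, 40],[0, 0, 0, 4.0, 7.0, 20.0, 40],
[0, 0, 0, 3.7, 7.7, 19.7, 40],
```

Emit:
carry_out(increments=[[0, 0, 0, 8, 15, 0, 40], [0, 0, 0, 8, 14, 0, 40], [0, 0, 0, 0, 0, 20, 40], [0, 0, 0, 0, 0, 20, 40], [0, 0, 0, 0, 0, 20, 40], [0, 0, 0, 0, 0, 20, 40], [0, 0, 0, 0, 0, 0, 40]])

```text
time: 3.9
tool_pos: [0.6782, -0.0317, 0.2075]
orientation: [[-0.14, 0.99, -0.005], [0.99, 0.14, 0.001], [0.002, -0.005, -1.0]]
force: [-1.4, -0.1, -0.1]
opening: 0.467
finger_force: 0.0
```

```bash
python3 - <<'E'
from plan import *
plan()
T=capture('top');S=capture('scene')
a=cv2.resize(T['color'][120:190,215:305,::-1],None,fx=4.4,fy=4.4,interpolation=2)
b=cv2.resize(S['color'][170:240,210:300,::-1],None,fx=4.4,fy=4.4,interpolation=2)
cv2.imwrite('pics/m1.png',np.hstack([a,b]))
E
```

```text
t 3.9 pos [ 0.6782 -0.0317  0.2075] yang 8.05 F [-1.4 -0.1 -0.1] op 39.9 ff 0.0 tilt [-0.005  0.001]
```

View pics/m1.png

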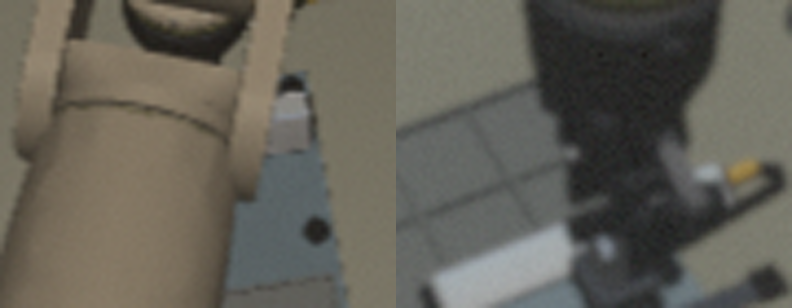

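Emit:
carry_out(increments=[[0, 0, 0, 0, 0, 0, 20], [0, 0, 0, 0, 0, 0, 5], [0, 0, 0, 0, 0, 0, 5], [0, 0, 0, 0, 0, 0, 5], [0, 0, 0, 0, 0, 0, 5], [0, 0, 0, 0, 0, 0, 5]])

```text
time: 4.6
tool_pos: [0.6802, -0.0315, 0.2118]
orientation: [[-0.141, 0.99, 0.003], [0.99, 0.141, -0.001], [-0.001, 0.003, -1.0]]
force: [2.3, 0.3, 5.6]
opening: 0.14
finger_force: 58.6
```

Emit:
carry_out(increments=[[0, 0, 0, 0, 0, -4, 5], [0, 0, 0, 0, 0, -5, 5], [0, 0, 0, 0, 0, -5, 5], [0, 0, 0, 0, 0, -5, 5], [0, 0, 0, 0, 0, -5, 5], [0, 0, 0, 0, 0, -5, 5], [0, 0, 0, 0, 0, -5, 5], [0, 0, 0, 0, 0, -5, 5], [0, 0, 0, 0, 0, 0, 5]])

```text
time: 5.5
tool_pos: [0.6801, -0.0315, 0.2487]
orientation: [[-0.14, 0.99, 0.001], [0.99, 0.14, 0.0], [-0.0, 0.001, -1.0]]
force: [7.4, -1.0, -4.3]
opening: 0.14
finger_force: 60.1
```

Emit:
carry_out(increments=[[0, 0, 0, 0, 0, -4, 5], [0, 0, 0, 0, 0, -4, 5], [0, 0, 0, 0, 0, -4, 5], [0, 0, 0, 0, 0, -4, 5], [0, 0, 0, 0, 0, 0, 5], [0, 0, 0, 0, 0, 0, 5]])

```text
time: 6.1
tool_pos: [0.6801, -0.0315, 0.2643]
orientation: [[-0.14, 0.99, 0.001], [0.99, 0.14, 0.0], [-0.0, 0.001, -1.0]]
force: [8.3, -0.3, -4.1]
opening: 0.134
finger_force: 60.1
```

Emit:
carry_out(increments=[[0, 0, 0, 0, 0, 2, 5], [0, 0, 0, 0, 0, 2, 5], [0, 0, 0, 0, 0, 2, 5], [0, 0, 0, 0, 0, 2, 5], [0, 0, 0, 0, 0, 0, 5], [0, 0, 0, 0, 0, 0, 5]])

```text
time: 6.7
tool_pos: [0.6802, -0.0316, 0.2589]
orientation: [[-0.14, 0.99, 0.004], [0.99, 0.14, -0.001], [-0.001, 0.004, -1.0]]
force: [3.9, 0.5, 6.2]
opening: 0.14
finger_force: 61.3
```

Emit:
carry_out(increments=[[0, 0, 0, 0, 0, 0, 30], [0, 0, 0, 0, 0, 0, 40], [0, 0, 0, 0, 0, 0, 40], [0, 0, 0, 0, 0, -15, 40], [0, 0, 0, 0, 0, -25, 40], [0, 0, 0, 0, 0, -25, 40], [0, 0, 0, 0, 0, 0, 60]])

```text
time: 7.4
tool_pos: [0.68, -0.0315, 0.3258]
orientation: [[-0.141, 0.99, 0.006], [0.99, 0.141, -0.001], [-0.002, 0.005, -1.0]]
force: [0.8, -0.0, 0.4]
opening: 0.623
finger_force: 0.0
```

```bash
python3 - <<'E'
from plan import *
plan((.624,.219,.25,60,7),(.624,.219,.013,60,7))
E
```

```text
t 7.4 pos [ 0.68   -0.0315  0.3258] yang 8.08 F [ 0.8 -0.   0.4] op 53.2 ff 0.0 tilt [ 0.006 -0.001]
[0.624, 0.219, 0.25]
[0, 0, 0, 37.0, -3.0, 11.0, 60],[0, 0, 0, 36.0, -3.0, 11.0, 60],[0, 0, 0, 37.0, -3.0, 11.0, 60],
[0, 0, 0, 36.0, -3.0, 11.0, 60],[0, 0, 0, 37.0, -3.0, 11.0, 60],[0, 0, 0, 36.0, -3.0, 10.0, 60],
[0, 0, 0, 36.9, -2.2, 10.8, 60],
[0.624, 0.219, 0.013]
[0, 0, 0, -0.0, -0.0, 34.0, 60],[0, 0, 0, -0.0, -0.0, 34.0, 60],[0, 0, 0, -0.0, -0.0, 34.0, 60],
[0, 0, 0, -0.0, -0.0, 34.0, 60],[0, 0, 0, -0.0, -0.0, 34.0, 60],[0, 0, 0, -0.0, -0.0, 33.0, 60],
[0, 0, 0, -0.0, -0.0, 34.0, 60],
```

Go to lens B, stop at z≈0.06 first.

Emit:
carry_out(increments=[[0, 0, 0, 37, -3, 11, 60], [0, 0, 0, 36, -3, 11, 60], [0, 0, 0, 37, -3, 11, 60], [0, 0, 0, 36, -3, 11, 60], [0, 0, 0, 37, -3, 11, 60], [0, 0, 0, 36, -3, 10, 60], [0, 0, 0, 37, -2, 11, 60], [0, 0, 0, 0, 0, 50, 60], [0, 0, 0, 0, 0, 50, 60], [0, 0, 0, 0, 0, 50, 60]])

```text
time: 8.4
tool_pos: [0.6226, 0.2195, 0.0936]
orientation: [[-0.141, 0.99, -0.001], [0.99, 0.141, -0.0], [-0.0, -0.001, -1.0]]
force: [0.9, 0.6, -0.4]
opening: 0.701
finger_force: 0.0
```

```bash
python3 - <<'E'
from plan import *
S=capture('scene'); save(S,'s1',1.5)
plan((.624,.219,.013,60,4))
E
```

```text
t 8.4 pos [0.6187 0.2185 0.0842] yang 8.09 F [-2.4 -0.6 -8.3] op 60.1 ff 0.0 tilt [-0.015 -0.003]
[0.624, 0.219, 0.013]
[0, 0, 0, -0.0, 1.0, 18.0, 60],[0, 0, 0, -0.0, 1.0, 18.0, 60],[0, 0, 0, -0.0, 2.0, 18.0, 60],
[0, 0, 0, -0.2, 1.4, 17.2, 60],
```

View pics/s1.png

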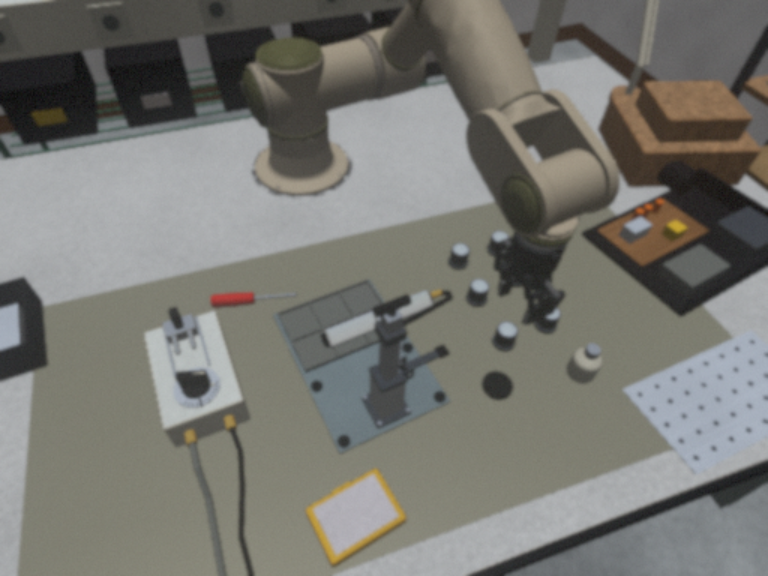

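Emit:
carry_out(increments=[[0, 0, 0, 0, 0, 25, 60], [0, 0, 0, 0, 0, 25, 60], [0, 0, 0, 0, 0, 18, 60], [0, 0, 0, 0, 0, 0, 60]])

```text
time: 8.85
tool_pos: [0.6222, 0.2189, 0.0261]
orientation: [[-0.14, 0.99, -0.005], [0.99, 0.14, -0.001], [-0.0, -0.005, -1.0]]
force: [-0.5, 0.3, -0.6]
opening: 0.703
finger_force: 0.0
```

```bash
python3 - <<'E'
from plan import *
plan((.624,.219,.013,60,1))
E
```

```text
t 8.8 pos [0.6222 0.2189 0.0261] yang 8.07 F [-0.5  0.3 -0.6] op 60.0 ff 0.0 tilt [-0.005 -0.001]
[0.624, 0.219, 0.013]
[0, 0, 0, -0.1, 1.8, 13.1, 60],
```

Emit:
carry_out(increments=[[0, 0, 0, 0, 2, 12, 60], [0, 0, 0, 0, 0, 0, 25], [0, 0, 0, 0, 0, 0, 25], [0, 0, 0, 0, 0, 0, 25], [0, 0, 0, 0, 0, 0, 25], [0, 0, 0, 0, 0, 0, 25], [0, 0, 0, 0, 0, -30, 25], [0, 0, 0, 0, 0, -40, 25], [0, 0, 0, 0, 0, -20, 25]])

```text
time: 9.75
tool_pos: [0.6266, 0.2197, 0.1097]
orientation: [[-0.141, 0.99, 0.004], [0.99, 0.141, 0.001], [0.0, 0.004, -1.0]]
force: [0.7, -0.1, -1.3]
opening: 0.403
finger_force: 59.9
```

```bash
python3 - <<'E'
from plan import *
plan((.545,.135,.11,25,3),(.536,-.112,.10,25,7),(.536,-.112,.05,25,2))
E
```

```text
t 9.8 pos [0.6266 0.2197 0.1097] yang 8.08 F [ 0.7 -0.1 -1.3] op 34.4 ff 59.9 tilt [0.004 0.001]
[0.545, 0.135, 0.11]
[0, 0, 0, -24.0, -31.0, -0.0, 25],[0, 0, 0, -24.0, -31.0, -0.0, 25],[0, 0, 0, -24.4, -30.7, -0.3, 25],

[0.536, -0.112, 0.1]
[0, 0, 0, -35.0, -6.0, 1.0, 25],[0, 0, 0, -35.0, -6.0, 1.0, 25],[0, 0, 0, -35.0, -6.0, 2.0, 25],
[0, 0, 0, -35.0, -6.0, 1.0, 25],[0, 0, 0, -34.0, -7.0, 2.0, 25],[0, 0, 0, -35.0, -6.0, 1.0, 25],
[0, 0, 0, -34.3, -6.7, 2.0, 25],
[0.536, -0.112, 0.05]
[0, 0, 0, 0.0, 0.0, 25.0, 25],[0, 0, 0, 0.0, 0.0, 25.0, 25],
```

Emit:
carry_out(increments=[[0, 0, 0, -24, -31, 0, 25], [0, 0, 0, -24, -31, 0, 25], [0, 0, 0, -24, -31, 0, 25], [0, 0, 0, -35, -6, 1, 25], [0, 0, 0, -35, -6, 1, 25], [0, 0, 0, -35, -6, 2, 25], [0, 0, 0, -35, -6, 1, 25], [0, 0, 0, -34, -7, 2, 25], [0, 0, 0, -35, -6, 1, 25], [0, 0, 0, -34, -7, 2, 25]])

```text
time: 10.75
tool_pos: [0.5341, -0.1131, 0.0964]
orientation: [[-0.14, 0.99, 0.0], [0.99, 0.14, -0.0], [-0.0, 0.0, -1.0]]
force: [0.2, 0.3, -0.8]
opening: 0.402
finger_force: 60.3
```

Emit:
carry_out(increments=[[0, 0, 0, 0, 0, 25, 25], [0, 0, 0, 0, 0, 25, 25], [0, 0, 0, 0, 0, 0, 25]])

```text
time: 11.05
tool_pos: [0.5325, -0.1111, 0.0436]
orientation: [[-0.14, 0.99, -0.005], [0.99, 0.14, 0.002], [0.003, -0.005, -1.0]]
force: [0.5, 0.3, -1.6]
opening: 0.401
finger_force: 60.3
```

```bash
python3 - <<'E'
from plan import *
plan((.536,-.112,.023,25,1))
c=capture('scene'); b=cv2.resize(c['color'][180:310,110:300,::-1],None,fx=4.2,fy=4.2,interpolation=2); cv2.imwrite('pics/p0.png',b)
E
```

```text
t 11.1 pos [ 0.5325 -0.1111  0.0436] yang 8.04 F [ 0.5  0.3 -1.6] op 34.3 ff 60.3 tilt [-0.005  0.002]
[0.536, -0.112, 0.023]
[0, 0, 0, -1.4, 3.4, 20.6, 25],
```

View pics/p0.png

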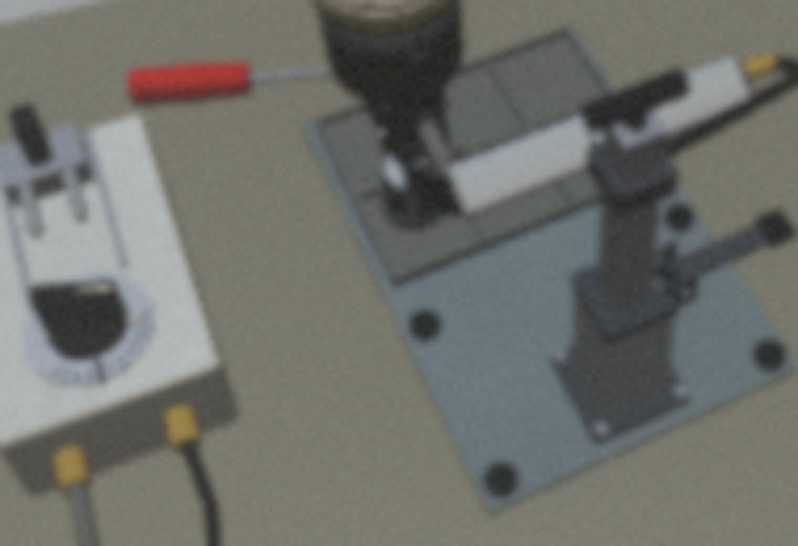

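Emit:
carry_out(increments=[[0, 0, 0, -1, 3, 10, 25], [0, 0, 0, 0, 0, 8, 25], [0, 0, 0, 0, 0, 2, 25], [0, 0, 0, 0, 0, 0, 25]])

```text
time: 11.5
tool_pos: [0.5375, -0.1121, 0.0264]
orientation: [[-0.141, 0.99, 0.0], [0.99, 0.141, -0.0], [-0.0, 0.0, -1.0]]
force: [0.0, 0.3, -0.8]
opening: 0.403
finger_force: 60.5
```

Emit:
carry_out(increments=[[0, 0, 0, 0, 0, 2, 25], [0, 0, 0, 0, 0, 2, 25], [0, 0, 0, 0, 0, 0, 25]])

```text
time: 11.8
tool_pos: [0.5378, -0.1122, 0.0259]
orientation: [[-0.141, 0.99, 0.001], [0.99, 0.141, -0.001], [-0.001, 0.001, -1.0]]
force: [-14.3, 4.7, 35.3]
opening: 0.401
finger_force: 64.3
```

Emit:
carry_out(increments=[[0, 0, 0, 0, 0, -2, 25], [0, 0, 0, 0, 0, 0, 48], [0, 0, 0, 0, 0, 0, 48], [0, 0, 0, 0, 0, 0, 48], [0, 0, 0, 0, 0, -25, 48], [0, 0, 0, 0, 0, -40, 48], [0, 0, 0, 0, 0, -40, 60], [0, 0, 0, 40, 0, 0, 60], [0, 0, 0, 45, 0, 0, 60], [0, 0, 0, 45, 0, 0, 60]])

```text
time: 12.8
tool_pos: [0.5188, 0.0177, 0.1293]
orientation: [[-0.139, 0.99, 0.0], [0.99, 0.139, 0.0], [0.0, 0.0, -1.0]]
force: [0.5, -0.0, -0.3]
opening: 0.704
finger_force: 0.0
```

```bash
cat > lens.py <<'E'
from h import *
def glass(seen_min=.25):
    out={}
    for n in('scene','top'):
        c=capture(n); out[n]=[]
        gr=c['color'].astype(float).mean(2)
        for r in models.find_in(n,'lens1'):
            x,y,w,h=r['bbox']
            if r['score']<seen_min or w>40: continue
            u,v=int(x+w/2),int(y+h/2); W=gr[v-10:v+11,u-10:u+11]
            m=(W>(np.percentile(W,97)+np.median(W))/2).astype(np.uint8)
            k,l,st,ce=cv2.connectedComponentsWithStats(m)
            if k<2: continue
            j=1+st[1:,4].argmax(); p=ce[j]+[u-10,v-10]
            out[n].append([*np.round(atz(c,p,.04)[:2],4),*np.round(atz(c,p,.049)[:2],4),round(r['score'],2),int(st[j,4])])
        print(n); [print(o) for o in out[n]]
E
python3 - <<'E'
from plan import *; from lens import *
plan((.615,.312,.10,60,6))
glass()
c=capture('scene'); b=cv2.resize(c['color'][180:310,170:300,::-1],None,fx=4.6,fy=4.6,interpolation=2); cv2.imwrite('pics/p0b.png',b)
E
```

```text
t 12.8 pos [0.5188 0.0177 0.1293] yang 8.01 F [ 0.5 -0.  -0.3] op 60.1 ff 0.0 tilt [0. 0.]
[0.615, 0.312, 0.1]
[0, 0, 0, 46.0, 23.0, 5.0, 60],[0, 0, 0, 46.0, 23.0, 5.0, 60],[0, 0, 0, 46.0, 23.0, 5.0, 60],
[0, 0, 0, 47.0, 22.0, 5.0, 60],[0, 0, 0, 46.0, 23.0, 5.0, 60],[0, 0, 0, 47.0, 22.3, 4.3, 60],

scene
[np.float64(0.5329), np.float64(-0.1122), np.float64(0.5392), np.float64(-0.1131), 0.7, 86]
[np.float64(0.5171), np.float64(0.2184), np.float64(0.5236), np.float64(0.2134), 0.7, 61]
[np.float64(0.4972), np.float64(0.3135), np.float64(0.5039), np.float64(0.3074), 0.66, 55]
[np.float64(0.4184), np.float64(0.2253), np.float64(0.4261), np.float64(0.2203), 0.61, 50]
[np.float64(0.6149), np.float64(0.3117), np.float64(0.6203), np.float64(0.3057), 0.55, 71]
[np.float64(0.4116), np.float64(0.3173), np.float64(0.4194), np.float64(0.3112), 0.44, 48]
top
[np.float64(0.5152), np.float64(0.2185), np.float64(0.514), np.float64(0.2169), 0.71, 57]
[np.float64(0.4948), np.float64(0.313), np.float64(0.4938), np.float64(0.3108), 0.61, 57]
[np.float64(0.4088), np.float64(0.3179), np.float64(0.4084), np.float64(0.3156), 0.49, 57]
```

View pics/p0b.png

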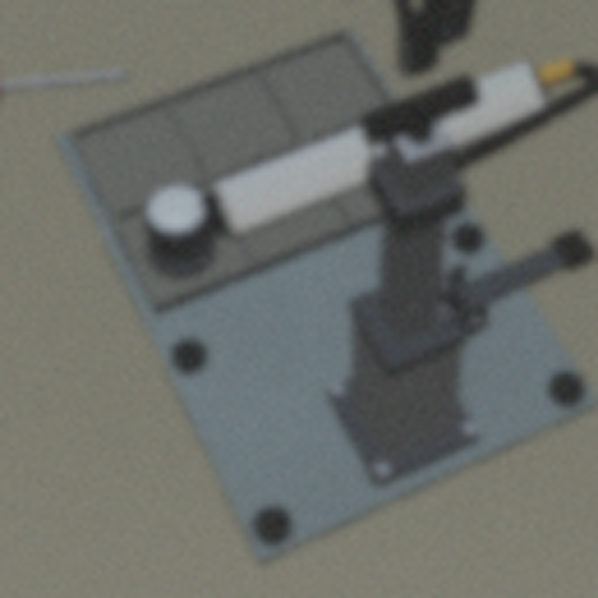

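Emit:
carry_out(increments=[[0, 0, 0, 46, 23, 5, 58], [0, 0, 0, 46, 23, 5, 58], [0, 0, 0, 46, 23, 5, 58], [0, 0, 0, 47, 22, 5, 58], [0, 0, 0, 46, 23, 5, 58], [0, 0, 0, 47, 22, 5, 58], [0, 0, 0, 0, 0, 0, 58], [0, 0, 0, 0, 0, 28, 58], [0, 0, 0, 0, 0, 28, 58], [0, 0, 0, 0, 0, 0, 58]])

```text
time: 14.05
tool_pos: [0.61, 0.2982, 0.04]
orientation: [[-0.139, 0.99, -0.007], [0.99, 0.139, -0.002], [-0.001, -0.008, -1.0]]
force: [-0.0, -0.1, -0.4]
opening: 0.679
finger_force: 0.0
```

```bash
python3 - <<'E'
from plan import *
plan((.614,.312,.014,58,1))
E
```

```text
t 14.1 pos [0.61   0.2982 0.04  ] yang 7.97 F [-0.  -0.1 -0.4] op 58.0 ff 0.0 tilt [-0.007 -0.002]
[0.614, 0.312, 0.014]
[0, 0, 0, 13.1, 5.8, 26.0, 58],
```

Emit:
carry_out(increments=[[0, 0, 0, 13, 6, 0, 58], [0, 0, 0, 0, 0, 12, 58], [0, 0, 0, 0, 0, 13, 58], [0, 0, 0, 0, 0, 0, 25], [0, 0, 0, 0, 0, 0, 25], [0, 0, 0, 0, 0, 0, 25], [0, 0, 0, 0, 0, 0, 25], [0, 0, 0, 0, 0, 0, 25]])

```text
time: 14.85
tool_pos: [0.6156, 0.3142, 0.0196]
orientation: [[-0.141, 0.99, 0.0], [0.99, 0.141, 0.0], [0.0, 0.0, -1.0]]
force: [0.3, -0.8, -1.0]
opening: 0.403
finger_force: 59.7
```

```bash
python3 - <<'E'
from plan import *
plan((.614,.312,.11,25,3),(.545,.165,.11,25,4),(.527,-.051,.10,25,6))
E
```

```text
t 14.8 pos [0.6156 0.3142 0.0196] yang 8.08 F [ 0.3 -0.8 -1. ] op 34.4 ff 59.7 tilt [0. 0.]
[0.614, 0.312, 0.11]
[0, 0, 0, -1.0, -1.0, -30.0, 25],[0, 0, 0, -0.0, -0.0, -30.0, 25],[0, 0, 0, -0.9, -0.9, -30.4, 25],

[0.545, 0.165, 0.11]
[0, 0, 0, -34.0, -22.0, 0.0, 25],[0, 0, 0, -34.0, -22.0, 0.0, 25],[0, 0, 0, -34.0, -22.0, 0.0, 25],
[0, 0, 0, -33.9, -23.0, 0.0, 25],
[0.527, -0.051, 0.1]
[0, 0, 0, -35.0, -8.0, 2.0, 25],[0, 0, 0, -35.0, -8.0, 2.0, 25],[0, 0, 0, -35.0, -8.0, 2.0, 25],
[0, 0, 0, -35.0, -8.0, 1.0, 25],[0, 0, 0, -36.0, -8.0, 2.0, 25],[0, 0, 0, -35.3, -8.1, 1.0, 25],
```

Emit:
carry_out(increments=[[0, 0, 0, -1, -1, -30, 25], [0, 0, 0, 0, 0, -30, 25], [0, 0, 0, -1, -1, -30, 25], [0, 0, 0, -34, -22, 0, 25], [0, 0, 0, -34, -22, 0, 25], [0, 0, 0, -34, -22, 0, 25], [0, 0, 0, -34, -23, 0, 25], [0, 0, 0, -35, -8, 2, 25], [0, 0, 0, -35, -8, 2, 25], [0, 0, 0, -35, -8, 2, 25]])

```text
time: 15.85
tool_pos: [0.5356, 0.0561, 0.1037]
orientation: [[-0.141, 0.99, 0.001], [0.99, 0.141, -0.0], [-0.0, 0.001, -1.0]]
force: [0.7, 0.5, -0.5]
opening: 0.399
finger_force: 60.3
```

Emit:
carry_out(increments=[[0, 0, 0, -35, -8, 1, 25], [0, 0, 0, -36, -8, 2, 25], [0, 0, 0, -35, -8, 1, 25], [0, 0, 0, 0, 0, 25, 25], [0, 0, 0, 0, 0, 25, 25], [0, 0, 0, 0, 0, 0, 25]])

```text
time: 16.45
tool_pos: [0.5253, -0.0506, 0.0471]
orientation: [[-0.14, 0.99, -0.005], [0.99, 0.14, 0.002], [0.002, -0.005, -1.0]]
force: [0.2, 0.6, -0.9]
opening: 0.401
finger_force: 60.3
```

```bash
python3 - <<'E'
from plan import *
plan((.527,-.051,.029,25,2))
E
```

```text
t 16.4 pos [ 0.5253 -0.0506  0.0471] yang 8.05 F [ 0.2  0.6 -0.9] op 34.3 ff 60.3 tilt [-0.005  0.002]
[0.527, -0.051, 0.029]
[0, 0, 0, -0.0, 1.0, 9.0, 25],[0, 0, 0, -0.6, 0.7, 9.1, 25],
```

Emit:
carry_out(increments=[[0, 0, 0, 0, 1, 10, 25], [0, 0, 0, 0, 0, 9, 25], [0, 0, 0, 0, 0, 1, 25], [0, 0, 0, 0, 0, 0, 25]])

```text
time: 16.85
tool_pos: [0.5281, -0.0506, 0.0296]
orientation: [[-0.141, 0.99, 0.0], [0.99, 0.141, -0.0], [-0.0, 0.0, -1.0]]
force: [-0.1, -0.5, -0.5]
opening: 0.402
finger_force: 60.3
```

Emit:
carry_out(increments=[[0, 0, 0, 0, 0, 1, 25], [0, 0, 0, 0, 0, 0, 48], [0, 0, 0, 0, 0, 0, 48], [0, 0, 0, 0, 0, -25, 48], [0, 0, 0, 0, 0, -35, 48], [0, 0, 0, 0, 0, -35, 58], [0, 0, 0, 38, 4, 0, 58], [0, 0, 0, 38, 4, 0, 58], [0, 0, 0, 38, 4, 0, 58], [0, 0, 0, 38, 4, 0, 58]])

```text
time: 17.85
tool_pos: [0.5223, 0.1034, 0.1237]
orientation: [[-0.14, 0.99, 0.001], [0.99, 0.14, 0.0], [-0.0, 0.001, -1.0]]
force: [0.2, 0.4, -0.4]
opening: 0.677
finger_force: 0.0
```

Emit:
carry_out(increments=[[0, 0, 0, 38, 3, 0, 58], [0, 0, 0, 38, 3, 0, 58], [0, 0, 0, 38, 3, 0, 58], [0, 0, 0, 0, 0, 0, 58], [0, 0, 0, 0, 0, 28, 58], [0, 0, 0, 0, 0, 28, 58], [0, 0, 0, 0, 0, 20, 58], [0, 0, 0, 0, 0, 0, 58]])

```text
time: 18.65
tool_pos: [0.514, 0.2153, 0.0452]
orientation: [[-0.14, 0.99, -0.005], [0.99, 0.14, -0.001], [-0.0, -0.005, -1.0]]
force: [0.3, -0.2, -0.0]
opening: 0.677
finger_force: 0.0
```

```bash
python3 - <<'E'
from plan import *; from lens import *
plan((.516,.2185,.016,58,1))
glass()
E
```

```text
t 18.6 pos [0.514  0.2153 0.0452] yang 8.05 F [ 0.3 -0.2 -0. ] op 57.8 ff 0.0 tilt [-0.005 -0.001]
[0.516, 0.2185, 0.016]
[0, 0, 0, 2.9, 2.4, 29.2, 58],
scene
[np.float64(0.5155), np.float64(0.2172), np.float64(0.522), np.float64(0.2123), 0.79, 57]
[np.float64(0.4184), np.float64(0.2201), np.float64(0.4261), np.float64(0.2152), 0.61, 36]
[np.float64(0.533), np.float64(-0.112), np.float64(0.5393), np.float64(-0.113), 0.56, 85]
[np.float64(0.5007), np.float64(0.3177), np.float64(0.5074), np.float64(0.3116), 0.52, 36]
top
[np.float64(0.5283), np.float64(-0.0523), np.float64(0.5271), np.float64(-0.0521), 0.52, 67]
[np.float64(0.5382), np.float64(-0.1128), np.float64(0.5369), np.float64(-0.1122), 0.43, 64]
```

Emit:
carry_out(increments=[[0, 0, 0, 3, 1, 10, 58], [0, 0, 0, 0, 0, 14, 58], [0, 0, 0, 0, 0, 8, 58], [0, 0, 0, 0, 0, 0, 25], [0, 0, 0, 0, 0, 0, 25], [0, 0, 0, 0, 0, 0, 25], [0, 0, 0, 0, 0, 0, 25], [0, 0, 0, 0, 0, 0, 25]])

```text
time: 19.65
tool_pos: [0.5159, 0.2193, 0.0155]
orientation: [[-0.14, 0.99, 0.0], [0.99, 0.14, 0.0], [0.0, 0.0, -1.0]]
force: [0.0, -0.4, -0.9]
opening: 0.403
finger_force: 59.7
```

```bash
python3 - <<'E'
from plan import *
plan((.516,.2185,.11,25,3),(.518,.010,.10,25,6))
E
```

```text
t 19.6 pos [0.5159 0.2193 0.0155] yang 8.08 F [ 0.  -0.4 -0.9] op 34.4 ff 59.7 tilt [0. 0.]
[0.516, 0.2185, 0.11]
[0, 0, 0, -0.0, -0.0, -31.0, 25],[0, 0, 0, -0.0, -0.0, -32.0, 25],[0, 0, 0, -0.8, -0.0, -31.5, 25],

[0.518, 0.01, 0.1]
[0, 0, 0, -34.0, -5.0, 2.0, 25],[0, 0, 0, -35.0, -4.0, 2.0, 25],[0, 0, 0, -34.0, -5.0, 2.0, 25],
[0, 0, 0, -35.0, -4.0, 1.0, 25],[0, 0, 0, -34.0, -5.0, 2.0, 25],[0, 0, 0, -34.7, -4.4, 1.0, 25],
```

Emit:
carry_out(increments=[[0, 0, 0, 0, 0, -31, 25], [0, 0, 0, 0, 0, -32, 25], [0, 0, 0, -1, 0, -31, 25], [0, 0, 0, -34, -5, 2, 25], [0, 0, 0, -35, -4, 2, 25], [0, 0, 0, -34, -5, 2, 25], [0, 0, 0, -35, -4, 1, 25], [0, 0, 0, -34, -5, 2, 25], [0, 0, 0, -35, -4, 1, 25], [0, 0, 0, 0, 0, 0, 25]])

```text
time: 20.65
tool_pos: [0.5186, 0.0062, 0.0994]
orientation: [[-0.137, 0.991, 0.0], [0.991, 0.137, -0.001], [-0.001, 0.0, -1.0]]
force: [0.4, 1.3, -1.2]
opening: 0.394
finger_force: 60.1
```

Emit:
carry_out(increments=[[0, 0, 0, 0, 0, 28, 25], [0, 0, 0, 0, 0, 27, 25], [0, 0, 0, 0, 0, 0, 25], [0, 0, 0, 0, 0, 0, 25]])

```text
time: 21.05
tool_pos: [0.5186, 0.0099, 0.045]
orientation: [[-0.141, 0.99, 0.0], [0.99, 0.141, 0.0], [0.0, 0.0, -1.0]]
force: [1.5, 0.9, 0.6]
opening: 0.403
finger_force: 60.1
```

```bash
python3 - <<'E'
from plan import *
plan((.518,.010,.0245,25,2))
E
```

```text
t 21.1 pos [0.5186 0.0099 0.045 ] yang 8.1 F [1.5 0.9 0.6] op 34.4 ff 60.1 tilt [0. 0.]
[0.518, 0.01, 0.0245]
[0, 0, 0, 0.0, -0.0, 10.0, 25],[0, 0, 0, 0.2, -0.6, 10.5, 25],
```

Emit:
carry_out(increments=[[0, 0, 0, 0, 0, 10, 25], [0, 0, 0, 0, 0, 9, 25], [0, 0, 0, 0, 0, 1, 25], [0, 0, 0, 0, 0, 0, 25]])

```text
time: 21.45
tool_pos: [0.5183, 0.0096, 0.0243]
orientation: [[-0.141, 0.99, -0.0], [0.99, 0.141, 0.0], [0.0, -0.0, -1.0]]
force: [0.2, -0.9, -0.9]
opening: 0.403
finger_force: 60.2
```

Emit:
carry_out(increments=[[0, 0, 0, 0, 0, 0.5, 25], [0, 0, 0, 0, 0, 0, 48], [0, 0, 0, 0, 0, 0, 48], [0, 0, 0, 0, 0, -25, 48], [0, 0, 0, 0, 0, -35, 48], [0, 0, 0, 0, 0, -35, 58], [0, 0, 0, 38, 3, 0, 58], [0, 0, 0, 38, 3, 0, 58], [0, 0, 0, 38, 3, 0, 58], [0, 0, 0, 38, 3, 0, 58]])

```text
time: 22.45
tool_pos: [0.5087, 0.1631, 0.1191]
orientation: [[-0.14, 0.99, 0.0], [0.99, 0.14, 0.0], [-0.0, 0.0, -1.0]]
force: [0.7, 0.3, 0.2]
opening: 0.68
finger_force: 0.0
```

Emit:
carry_out(increments=[[0, 0, 0, 38, 3, 0, 58], [0, 0, 0, 38, 2, 0, 58], [0, 0, 0, 38, 2, 0, 58], [0, 0, 0, 37, 2, 0, 58], [0, 0, 0, 0, 0, 0, 58], [0, 0, 0, 0, 0, 28, 58], [0, 0, 0, 0, 0, 22, 58], [0, 0, 0, 0, 0, 0, 58], [0, 0, 0, 0, 0, 0, 58]])

```text
time: 23.35
tool_pos: [0.4969, 0.3121, 0.0695]
orientation: [[-0.14, 0.99, 0.0], [0.99, 0.14, 0.0], [-0.0, 0.0, -1.0]]
force: [-0.2, -0.5, -0.6]
opening: 0.677
finger_force: 0.0
```

```bash
python3 - <<'E'
from plan import *; from lens import *
plan((.496,.313,.016,58,1))
glass()
E
```

```text
t 23.4 pos [0.4969 0.3121 0.0695] yang 8.05 F [-0.2 -0.5 -0.6] op 57.8 ff 0.0 tilt [0. 0.]
[0.496, 0.313, 0.016]
[0, 0, 0, 1.0, -0.8, 53.5, 58],
scene
[np.float64(0.5328), np.float64(-0.1118), np.float64(0.5391), np.float64(-0.1128), 0.81, 85]
[np.float64(0.4646), np.float64(0.3198), np.float64(0.4717), np.float64(0.3137), 0.71, 54]
[np.float64(0.4113), np.float64(0.3175), np.float64(0.4191), np.float64(0.3114), 0.71, 46]
[np.float64(0.4183), np.float64(0.2255), np.float64(0.426), np.float64(0.2205), 0.63, 49]
[np.float64(0.534), np.float64(-0.0543), np.float64(0.5403), np.float64(-0.056), 0.43, 190]
top
[np.float64(0.5187), np.float64(0.0091), np.float64(0.5175), np.float64(0.009), 0.7, 60]
[np.float64(0.3961), np.float64(0.2803), np.float64(0.3958), np.float64(0.2783), 0.58, 172]
[np.float64(0.4161), np.float64(0.226), np.float64(0.4156), np.float64(0.2243), 0.57, 58]
```

```bash
python3 - <<'E'
from plan import *
plan((.463,.319,.07,58,9),ang=83)
E
```

```text
t 23.6 pos [0.4972 0.3125 0.0701] yang 8.07 F [-0.5  0.5  0.7] op 58.1 ff 0.0 tilt [0.002 0.001]
[0.463, 0.319, 0.07]
[0, 0, -0.145, 1.0, -4.0, 0.0, 58],[0, 0, -0.145, 2.0, -3.0, 0.0, 58],[0, 0, -0.145, 2.0, -3.0, 0.0, 58],
[0, 0, -0.145, 3.0, -3.0, 0.0, 58],[0, 0, -0.146, 3.0, -2.0, 0.0, 58],[0, 0, -0.145, 3.0, -2.0, 0.0, 58],
[0, 0, -0.146, 4.0, -1.0, 0.0, 58],[0, 0, -0.145, 4.0, -1.0, 0.0, 58],[0, 0, -0.146, 3.8, -0.8, 0.1, 58],
```

Emit:
carry_out(increments=[[0, 0, -0.145, 1, -4, 0, 58], [0, 0, -0.145, 2, -3, 0, 58], [0, 0, -0.145, 2, -3, 0, 58], [0, 0, -0.145, 3, -3, 0, 58], [0, 0, -0.146, 3, -2, 0, 58], [0, 0, -0.145, 3, -2, 0, 58], [0, 0, -0.146, 4, -1, 0, 58], [0, 0, -0.145, 4, -1, 0, 58], [0, 0, -0.146, 4, -1, 0, 58], [0, 0, 0, 0, 0, 0, 58]])

```text
time: 24.55
tool_pos: [0.4621, 0.319, 0.0696]
orientation: [[-0.993, 0.12, 0.001], [0.12, 0.993, 0.0], [-0.001, 0.0, -1.0]]
force: [0.6, 0.8, 0.3]
opening: 0.676
finger_force: 0.0
```

```bash
python3 - <<'E'
from plan import *; from lens import *
plan((.463,.319,.016,58,2),ang=83)
glass()
b=cv2.resize(capture('scene')['color'][110:260,270:420,::-1],None,fx=3.9,fy=3.9,interpolation=2); cv2.imwrite('pics/c.png',b)
E
```

```text
t 24.6 pos [0.4621 0.319  0.0696] yang 83.11 F [0.6 0.8 0.3] op 57.7 ff 0.0 tilt [0.001 0.   ]
[0.463, 0.319, 0.016]
[0, 0, 0, -0.0, 0.0, 27.0, 58],[0, 0, 0, -0.9, 0.1, 26.6, 58],
scene
[np.float64(0.5331), np.float64(-0.1119), np.float64(0.5394), np.float64(-0.1129), 0.84, 86]
[np.float64(0.4641), np.float64(0.3195), np.float64(0.4712), np.float64(0.3134), 0.79, 52]
[np.float64(0.5326), np.float64(-0.0475), np.float64(0.5389), np.float64(-0.0492), 0.59, 184]
[np.float64(0.4058), np.float64(0.3071), np.float64(0.4137), np.float64(0.3011), 0.41, 14]
top
[np.float64(0.5185), np.float64(0.009), np.float64(0.5173), np.float64(0.0088), 0.71, 61]
[np.float64(0.5282), np.float64(-0.0524), np.float64(0.527), np.float64(-0.0521), 0.49, 64]
```

View pics/c.png

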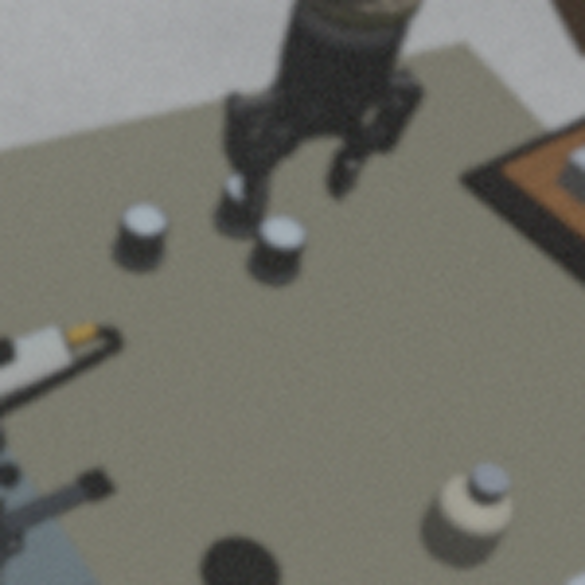

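Emit:
carry_out(increments=[[0, 0, 0, -1, 0, 20, 58], [0, 0, 0, 0, 0, 20, 58], [0, 0, 0, 0, 0, 14, 58], [0, 0, 0, 0, 0, 0, 25], [0, 0, 0, 0, 0, 0, 25], [0, 0, 0, 0, 0, 0, 25], [0, 0, 0, 0, 0, 0, 25], [0, 0, 0, 0, 0, 0, 25]])

```text
time: 25.6
tool_pos: [0.4633, 0.3188, 0.0153]
orientation: [[-0.993, 0.122, 0.001], [0.122, 0.993, 0.0], [-0.001, 0.0, -1.0]]
force: [0.3, -0.3, -1.0]
opening: 0.403
finger_force: 59.7
```

```bash
python3 - <<'E'
from plan import *
plan((.463,.319,.11,25,3),ang=83)
plan((.468,-.122,.11,25,12))
E
```

```text
t 25.6 pos [0.4633 0.3188 0.0153] yang 83.02 F [ 0.3 -0.3 -1. ] op 34.4 ff 59.7 tilt [0.001 0.   ]
[0.463, 0.319, 0.11]
[0, 0, 0, 0.0, 0.0, -32.0, 25],[0, 0, 0, 0.0, 0.0, -31.0, 25],[0, 0, 0, 0.3, 0.1, -31.7, 25],

t 25.6 pos [0.4633 0.3188 0.0153] yang 83.02 F [ 0.3 -0.3 -1. ] op 34.4 ff 59.7 tilt [0.001 0.   ]
[0.468, -0.122, 0.11]
[0, 0, 0.109, -5.0, -36.0, -8.0, 25],[0, 0, 0.109, -9.0, -36.0, -8.0, 25],[0, 0, 0.109, -13.0, -35.0, -8.0, 25],
[0, 0, 0.109, -16.0, -33.0, -8.0, 25],[0, 0, 0.109, -20.0, -31.0, -8.0, 25],[0, 0, 0.109, -23.0, -29.0, -8.0, 25],
[0, 0, 0.109, -26.0, -26.0, -8.0, 25],[0, 0, 0.109, -29.0, -23.0, -8.0, 25],[0, 0, 0.109, -31.0, -20.0, -8.0, 25],
[0, 0, 0.109, -33.0, -16.0, -8.0, 25],[0, 0, 0.109, -34.0, -12.0, -7.0, 25],[0, 0, 0.109, -34.9, -9.1, -7.7, 25],
```

Emit:
carry_out(increments=[[0, 0, 0, 0, 0, -32, 25], [0, 0, 0, 0, 0, -31, 25], [0, 0, 0, 0, 0, -31, 25], [0, 0, 0.109, -5, -36, 0, 25], [0, 0, 0.109, -9, -36, 0, 25], [0, 0, 0.109, -13, -35, 0, 25], [0, 0, 0.109, -16, -33, 0, 25], [0, 0, 0.109, -20, -31, 0, 25], [0, 0, 0.109, -23, -29, 0, 25], [0, 0, 0.109, -26, -26, 0, 25]])

```text
time: 26.6
tool_pos: [0.4659, 0.0591, 0.1092]
orientation: [[-0.63, 0.777, 0.001], [0.777, 0.63, -0.0], [-0.001, 0.001, -1.0]]
force: [0.0, 0.2, -1.5]
opening: 0.4
finger_force: 60.3
```

Emit:
carry_out(increments=[[0, 0, 0.109, -29, -23, 0, 25], [0, 0, 0.109, -31, -20, 0, 25], [0, 0, 0.109, -33, -16, 0, 25], [0, 0, 0.109, -34, -12, 0, 25], [0, 0, 0.109, -35, -9, 0, 25], [0, 0, 0, 0, 0, 0, 25], [0, 0, 0, 0, 0, 30, 25], [0, 0, 0, 0, 0, 20, 25], [0, 0, 0, 0, 0, 0, 25], [0, 0, 0, 0, 0, 0, 25]])

```text
time: 27.6
tool_pos: [0.4682, -0.1219, 0.0595]
orientation: [[-0.141, 0.99, 0.0], [0.99, 0.141, -0.0], [-0.0, 0.0, -1.0]]
force: [-0.0, -0.1, -0.8]
opening: 0.403
finger_force: 60.3
```

```bash
python3 - <<'E'
from plan import *
plan((.468,-.122,.0245,25,3))
E
```

```text
t 27.6 pos [ 0.4682 -0.1219  0.0595] yang 8.13 F [-0.  -0.1 -0.8] op 34.4 ff 60.3 tilt [ 0. -0.]
[0.468, -0.122, 0.0245]
[0, 0, 0, -0.0, -0.0, 12.0, 25],[0, 0, 0, -0.0, -0.0, 11.0, 25],[0, 0, 0, -0.1, -0.2, 12.0, 25],
```

Emit:
carry_out(increments=[[0, 0, 0, 0, 0, 12, 25], [0, 0, 0, 0, 0, 12, 25], [0, 0, 0, 0, 0, 11, 25], [0, 0, 0, 0, 0, 0, 25], [0, 0, 0, 0, 0, 0, 25], [0, 0, 0, 0, 0, 0, 48], [0, 0, 0, 0, 0, 0, 48], [0, 0, 0, 0, 0, -25, 48], [0, 0, 0, 0, 0, -35, 48], [0, 0, 0, 0, 0, -35, 58]])

```text
time: 28.6
tool_pos: [0.4677, -0.1221, 0.12]
orientation: [[-0.14, 0.99, -0.0], [0.99, 0.14, 0.0], [0.0, -0.0, -1.0]]
force: [0.9, -1.0, 0.4]
opening: 0.677
finger_force: 0.0
```

Emit:
carry_out(increments=[[0, 0, 0, 37, 0, 0, 58], [0, 0, 0, 37, 1, 0, 58], [0, 0, 0, 37, 0, 0, 58], [0, 0, 0, 37, 1, 0, 58], [0, 0, 0, 37, 0, 0, 58], [0, 0, 0, 37, 0, 0, 58], [0, 0, 0, 37, 1, 0, 58], [0, 0, 0, 37, 0, 0, 58], [0, 0, 0, 37, 1, 0, 58], [0, 0, 0, 37, 0, 0, 58]])

```text
time: 29.6
tool_pos: [0.4197, 0.2463, 0.1191]
orientation: [[-0.141, 0.99, 0.001], [0.99, 0.141, 0.0], [0.0, 0.001, -1.0]]
force: [-0.2, -0.2, -0.1]
opening: 0.678
finger_force: 0.0
```

Emit:
carry_out(increments=[[0, 0, 0, 37, 0, 0, 58], [0, 0, 0, 36, 0, 0, 58], [0, 0, 0, 0, 0, 0, 58], [0, 0, 0, 0, 0, 30, 58], [0, 0, 0, 0, 0, 30, 58], [0, 0, 0, 0, 0, 0, 58], [0, 0, 0, 0, 0, 0, 58]])

```text
time: 30.3
tool_pos: [0.41, 0.3167, 0.0595]
orientation: [[-0.14, 0.99, 0.0], [0.99, 0.14, -0.0], [-0.0, 0.0, -1.0]]
force: [0.6, 0.5, 1.0]
opening: 0.682
finger_force: 0.0
```

```bash
python3 - <<'E'
from plan import *; from lens import *
plan((.410,.317,.016,58,2))
glass()
E
```

```text
t 30.3 pos [0.41   0.3167 0.0595] yang 8.05 F [0.6 0.5 1. ] op 58.2 ff 0.0 tilt [ 0. -0.]
[0.41, 0.317, 0.016]
[0, 0, 0, 0.0, 0.0, 22.0, 58],[0, 0, 0, 0.3, 0.0, 21.5, 58],
scene
[np.float64(0.4188), np.float64(0.2255), np.float64(0.4265), np.float64(0.2205), 0.76, 50]
[np.float64(0.5321), np.float64(-0.3136), np.float64(0.5384), np.float64(-0.3121), 0.67, 65]
[np.float64(0.4615), np.float64(-0.1212), np.float64(0.4686), np.float64(-0.1221), 0.6, 77]
[np.float64(0.5331), np.float64(-0.1121), np.float64(0.5394), np.float64(-0.1131), 0.58, 85]
[np.float64(0.4116), np.float64(0.3173), np.float64(0.4194), np.float64(0.3112), 0.53, 48]
top
[np.float64(0.4669), np.float64(-0.1225), np.float64(0.4661), np.float64(-0.1218), 0.7, 65]
[np.float64(0.5186), np.float64(0.0089), np.float64(0.5174), np.float64(0.0088), 0.62, 62]
[np.float64(0.4161), np.float64(0.226), np.float64(0.4156), np.float64(0.2243), 0.51, 58]
[np.float64(0.5382), np.float64(-0.1128), np.float64(0.5369), np.float64(-0.1122), 0.44, 64]
```

Emit:
carry_out(increments=[[0, 0, 0, 0, 0, 22, 58], [0, 0, 0, 0, 0, 22, 58], [0, 0, 0, 0, 0, 0, 25], [0, 0, 0, 0, 0, 0, 25], [0, 0, 0, 0, 0, 0, 25], [0, 0, 0, 0, 0, 0, 25], [0, 0, 0, 0, 0, 0, 25]])

```text
time: 31.2
tool_pos: [0.41, 0.3172, 0.0155]
orientation: [[-0.141, 0.99, 0.001], [0.99, 0.141, 0.001], [0.0, 0.001, -1.0]]
force: [-0.4, 0.2, 2.4]
opening: 0.4
finger_force: 59.8
```

Emit:
carry_out(increments=[[0, 0, 0, 0, 0, -30, 25], [0, 0, 0, 0, 0, -30, 25], [0, 0, 0, 0, 0, -34, 25], [0, 0, 0, -38, 0, 0, 25], [0, 0, 0, -38, -1, 0, 25], [0, 0, 0, -38, 0, 0, 25], [0, 0, 0, -38, -1, 0, 25], [0, 0, 0, -38, 0, 0, 25], [0, 0, 0, -38, -1, 0, 25], [0, 0, 0, -38, 0, 0, 25]])

```text
time: 32.2
tool_pos: [0.4441, 0.0517, 0.1092]
orientation: [[-0.141, 0.99, 0.001], [0.99, 0.141, -0.0], [-0.0, 0.001, -1.0]]
force: [1.0, -0.3, -1.3]
opening: 0.402
finger_force: 60.2
```

Emit:
carry_out(increments=[[0, 0, 0, -38, -1, 0, 25], [0, 0, 0, -38, 0, 0, 25], [0, 0, 0, -38, 0, 0, 25], [0, 0, 0, 0, 0, 0, 25], [0, 0, 0, 0, 0, 28, 25], [0, 0, 0, 0, 0, 24, 25], [0, 0, 0, 0, 0, 0, 25], [0, 0, 0, 0, 0, 0, 25]])

```text
time: 33.0
tool_pos: [0.4593, -0.0596, 0.0575]
orientation: [[-0.141, 0.99, 0.0], [0.99, 0.141, 0.0], [0.0, 0.0, -1.0]]
force: [-0.5, 0.1, -1.1]
opening: 0.401
finger_force: 60.2
```

```bash
python3 - <<'E'
from plan import *
plan((.460,-.061,.0245,25,3))
E
```

```text
t 33.0 pos [ 0.4593 -0.0596  0.0575] yang 8.1 F [-0.5  0.1 -1.1] op 34.3 ff 60.2 tilt [0. 0.]
[0.46, -0.061, 0.0245]
[0, 0, 0, -1.0, 0.0, 11.0, 25],[0, 0, 0, -0.0, 0.0, 11.0, 25],[0, 0, 0, -0.5, 0.5, 11.0, 25],
```

Emit:
carry_out(increments=[[0, 0, 0, -1, 0, 11, 25], [0, 0, 0, 0, 0, 11, 25], [0, 0, 0, 0, 0, 11, 25], [0, 0, 0, 0, 0, 0, 25], [0, 0, 0, 0, 0, 0, 25], [0, 0, 0, 0, 0, 0, 48], [0, 0, 0, 0, 0, 0, 48], [0, 0, 0, 0, 0, -25, 48], [0, 0, 0, 0, 0, -35, 48], [0, 0, 0, 0, 0, -35, 58]])

```text
time: 34.0
tool_pos: [0.459, -0.0607, 0.1199]
orientation: [[-0.14, 0.99, -0.001], [0.99, 0.14, 0.0], [0.0, -0.001, -1.0]]
force: [0.6, -0.1, -0.7]
opening: 0.677
finger_force: 0.0
```

Emit:
carry_out(increments=[[0, 0, 0, 36, 0, 0, 58], [0, 0, 0, 36, 0, 0, 58], [0, 0, 0, 36, -1, 0, 58], [0, 0, 0, 36, 0, 0, 58], [0, 0, 0, 36, 0, 0, 58], [0, 0, 0, 36, -1, 0, 58], [0, 0, 0, 36, 0, 0, 58], [0, 0, 0, 38, 0, 0, 58], [0, 0, 0, 0, 0, 0, 58], [0, 0, 0, 0, 0, 30, 58]])

```text
time: 35.0
tool_pos: [0.4183, 0.2273, 0.091]
orientation: [[-0.143, 0.99, 0.007], [0.99, 0.143, 0.002], [0.001, 0.007, -1.0]]
force: [0.4, -0.5, 0.1]
opening: 0.682
finger_force: 0.0
```

Emit:
carry_out(increments=[[0, 0, 0, 0, 0, 30, 58], [0, 0, 0, 0, 0, 0, 58], [0, 0, 0, 0, 0, 0, 58]])

```text
time: 35.3
tool_pos: [0.4169, 0.2257, 0.0595]
orientation: [[-0.14, 0.99, -0.0], [0.99, 0.14, -0.0], [-0.0, -0.0, -1.0]]
force: [0.2, 0.0, 0.0]
opening: 0.676
finger_force: 0.0
```

```bash
python3 - <<'E'
from plan import *; from lens import *
plan((.417,.226,.016,58,2))
glass()
E
```

```text
t 35.3 pos [0.4169 0.2257 0.0595] yang 8.05 F [0.2 0.  0. ] op 57.7 ff 0.0 tilt [-0. -0.]
[0.417, 0.226, 0.016]
[0, 0, 0, 0.0, 0.0, 22.0, 58],[0, 0, 0, 0.2, 0.2, 21.5, 58],
scene
[np.float64(0.4628), np.float64(-0.1214), np.float64(0.47), np.float64(-0.1222), 0.71, 66]
[np.float64(0.4528), np.float64(-0.0599), np.float64(0.4601), np.float64(-0.0615), 0.65, 69]
[np.float64(0.418), np.float64(0.2245), np.float64(0.4257), np.float64(0.2196), 0.64, 47]
[np.float64(0.533), np.float64(-0.112), np.float64(0.5393), np.float64(-0.113), 0.61, 85]
[np.float64(0.5327), np.float64(-0.0503), np.float64(0.5391), np.float64(-0.052), 0.49, 174]
top
[np.float64(0.4582), np.float64(-0.0607), np.float64(0.4575), np.float64(-0.0604), 0.67, 65]
[np.float64(0.4669), np.float64(-0.1225), np.float64(0.4661), np.float64(-0.1218), 0.63, 65]
[np.float64(0.5282), np.float64(-0.0521), np.float64(0.527), np.float64(-0.0519), 0.42, 66]
```

Emit:
carry_out(increments=[[0, 0, 0, 0, 0, 22, 58], [0, 0, 0, 0, 0, 22, 58], [0, 0, 0, 0, 0, 0, 25], [0, 0, 0, 0, 0, 0, 25], [0, 0, 0, 0, 0, 0, 25], [0, 0, 0, 0, 0, 0, 25], [0, 0, 0, 0, 0, 0, 25]])

```text
time: 36.2
tool_pos: [0.4169, 0.2262, 0.0155]
orientation: [[-0.141, 0.99, 0.001], [0.99, 0.141, 0.0], [0.0, 0.001, -1.0]]
force: [0.4, -0.2, 4.5]
opening: 0.399
finger_force: 59.7
```

Emit:
carry_out(increments=[[0, 0, 0, 0, 0, -30, 25], [0, 0, 0, 0, 0, -30, 25], [0, 0, 0, 0, 0, -34, 25], [0, 0, 0, -38, 0, 0, 25], [0, 0, 0, -38, 1, 0, 25], [0, 0, 0, -38, 0, 0, 25], [0, 0, 0, -38, 1, 0, 25], [0, 0, 0, -38, 0, 0, 25], [0, 0, 0, -38, 0, 0, 25], [0, 0, 0, 0, 0, 0, 25]])

```text
time: 37.2
tool_pos: [0.4513, -0.0028, 0.1092]
orientation: [[-0.136, 0.991, 0.001], [0.991, 0.136, -0.001], [-0.001, 0.001, -1.0]]
force: [-0.1, -0.4, -1.0]
opening: 0.402
finger_force: 60.1
```

Emit:
carry_out(increments=[[0, 0, 0, 0, 0, 28, 25], [0, 0, 0, 0, 0, 24, 25], [0, 0, 0, 0, 0, 0, 25], [0, 0, 0, 0, 0, 0, 25]])

```text
time: 37.6
tool_pos: [0.4507, 0.001, 0.0575]
orientation: [[-0.141, 0.99, -0.0], [0.99, 0.141, 0.0], [0.0, -0.0, -1.0]]
force: [0.3, -0.1, -0.3]
opening: 0.401
finger_force: 60.1
```

```bash
python3 - <<'E'
from plan import *
plan((.451,.001,.0245,25,3))
E
```

```text
t 37.6 pos [0.4507 0.001  0.0575] yang 8.11 F [ 0.3 -0.1 -0.3] op 34.2 ff 60.1 tilt [-0.  0.]
[0.451, 0.001, 0.0245]
[0, 0, 0, -0.0, 0.0, 11.0, 25],[0, 0, 0, -0.0, 0.0, 11.0, 25],[0, 0, 0, -0.0, 0.3, 11.0, 25],
```

Emit:
carry_out(increments=[[0, 0, 0, 0, 0, 11, 25], [0, 0, 0, 0, 0, 11, 25], [0, 0, 0, 0, 0, 11, 25], [0, 0, 0, 0, 0, 0, 25], [0, 0, 0, 0, 0, 0, 25], [0, 0, 0, 0, 0, 0, 48], [0, 0, 0, 0, 0, 0, 48], [0, 0, 0, 0, 0, -25, 48], [0, 0, 0, 0, 0, -45, 48], [0, 0, 0, 0, 0, -45, 48]])

```text
time: 38.6
tool_pos: [0.45, 0.0007, 0.1401]
orientation: [[-0.14, 0.99, -0.001], [0.99, 0.14, 0.0], [0.0, -0.001, -1.0]]
force: [0.7, -0.5, -0.4]
opening: 0.56
finger_force: 0.0
```

Emit:
carry_out(increments=[[0, 0, 0, -38, 0, -25, 48], [0, 0, 0, -38, 0, -25, 48], [0, 0, 0, -38, 0, -10, 48], [0, 0, 0, -38, 0, 0, 48], [0, 0, 0, -38, 0, 0, 48], [0, 0, 0, -38, 0, 0, 48], [0, 0, 0, 0, 0, 0, 48]])

```text
time: 39.3
tool_pos: [0.4825, -0.2288, 0.1984]
orientation: [[-0.137, 0.991, 0.0], [0.991, 0.137, -0.001], [-0.001, -0.0, -1.0]]
force: [0.7, 0.5, -0.2]
opening: 0.562
finger_force: 0.0
```

```bash
python3 - <<'E'
from plan import *; from lens import *
plan()
glass()
S=capture('scene')
def W(p,L):
    c,s=np.cos(p[2]),np.sin(p[2]); return np.array([p[0]+c*L[0]-s*L[1],p[1]+s*L[0]+c*L[1],L[2]])
b=[]
T=capture('top')
for c,x,y in((S,95,195),(T,318,145)):
    im=cv2.resize(c['color'][y:y+85,x:x+60,::-1],None,fx=6.5,fy=6.5,interpolation=2)
    for q in([.5886,-.3063,.0623],):
        for L in((0,0,.083),(.031,0,.076),(-.11,0,.134),(0,0,.115)):
            u=(proj(c,W(q,L))[0]-[x-.5,y-.5])*6.5; cv2.drawMarker(im,(int(u[0]),int(u[1])),(0,0,255) if L[2]!=.115 else (0,255,0),0,12,1)
    b.append(im)
m=cv2.resize(S['color'][170:310,180:310,::-1],(0,0),fx=3,fy=3)
cv2.imwrite('pics/k2.png',np.hstack(b))
E
```

```text
t 39.3 pos [ 0.4825 -0.2288  0.1984] yang 7.86 F [ 0.7  0.5 -0.2] op 48.0 ff 0.0 tilt [ 0.    -0.001]
scene
[np.float64(0.5331), np.float64(-0.1119), np.float64(0.5394), np.float64(-0.1129), 0.81, 86]
[np.float64(0.4521), np.float64(-0.0591), np.float64(0.4594), np.float64(-0.0607), 0.62, 75]
[np.float64(0.4629), np.float64(-0.1213), np.float64(0.47), np.float64(-0.1222), 0.54, 68]
[np.float64(0.5337), np.float64(-0.054), np.float64(0.54), np.float64(-0.0557), 0.37, 188]
top
[np.float64(0.5382), np.float64(-0.1128), np.float64(0.5369), np.float64(-0.1122), 0.58, 64]
[np.float64(0.4582), np.float64(-0.0607), np.float64(0.4575), np.float64(-0.0604), 0.54, 65]
[np.float64(0.5185), np.float64(0.0087), np.float64(0.5173), np.float64(0.0085), 0.52, 60]
[np.float64(0.4497), np.float64(-0.0002), np.float64(0.449), np.float64(-0.0003), 0.43, 67]
```

View pics/k2.png

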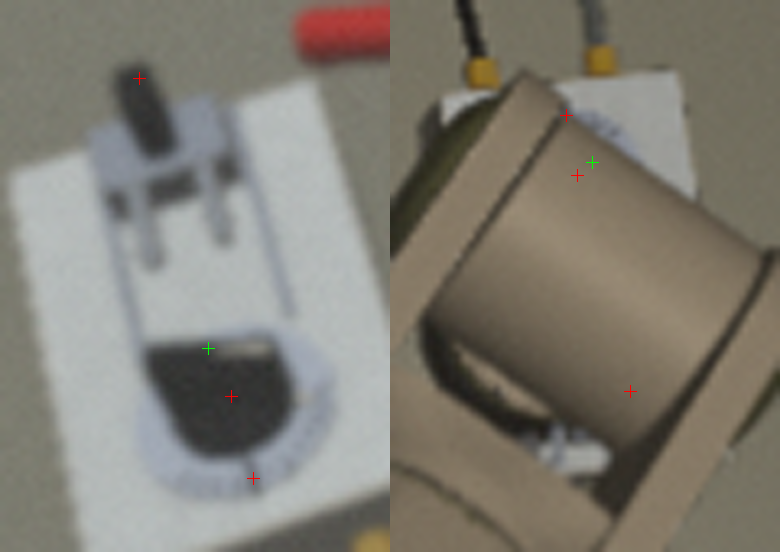

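```bash
python3 - <<'E'
from plan import *
plan((.588,-.3055,.17,44,5),(.588,-.3055,.13,44,2),ang=-12)
E
```

```text
t 39.6 pos [ 0.4826 -0.2241  0.199 ] yang 8.15 F [-0.9  0.6  0. ] op 47.9 ff 0.0 tilt [0. 0.]
[0.588, -0.3055, 0.17]
[0, 0, 0.07, -19.0, 19.0, 6.0, 44],[0, 0, 0.07, -18.0, 20.0, 6.0, 44],[0, 0, 0.071, -16.0, 21.0, 6.0, 44],
[0, 0, 0.07, -15.0, 22.0, 6.0, 44],[0, 0, 0.071, -13.3, 22.7, 5.0, 44],
[0.588, -0.3055, 0.13]
[0, 0, 0, -0.0, 0.0, 20.0, 44],[0, 0, 0, -0.0, 0.0, 20.0, 44],
```

Emit:
carry_out(increments=[[0, 0, 0.07, -19, 19, 6, 44], [0, 0, 0.07, -18, 20, 6, 44], [0, 0, 0.071, -16, 21, 6, 44], [0, 0, 0.07, -15, 22, 6, 44], [0, 0, 0.071, -13, 23, 5, 44], [0, 0, 0, 0, 0, 15, 44], [0, 0, 0, 0, 0, 15, 44], [0, 0, 0, 0, 0, 0, 44], [0, 0, 0, 0, 0, 0, 44]])

```text
time: 40.5
tool_pos: [0.5884, -0.3058, 0.1405]
orientation: [[0.209, 0.978, 0.0], [0.978, -0.209, -0.0], [-0.0, 0.0, -1.0]]
force: [0.5, 0.5, 1.4]
opening: 0.515
finger_force: 0.0
```

```bash
python3 - <<'E'
from plan import *
plan((.588,-.3055,.091,44,2),ang=-12)
S=capture('scene');im=cv2.resize(S['color'][180:290,80:200,::-1],None,fx=5,fy=5,interpolation=2)
cv2.imwrite('pics/k3.png',im)
E
```

```text
t 40.5 pos [ 0.5884 -0.3058  0.1405] yang -12.04 F [0.5 0.5 1.4] op 44.0 ff 0.0 tilt [ 0. -0.]
[0.588, -0.3055, 0.091]
[0, 0, 0, 0.0, -0.0, 25.0, 44],[0, 0, 0, 0.2, -0.5, 24.5, 44],
```

View pics/k3.png

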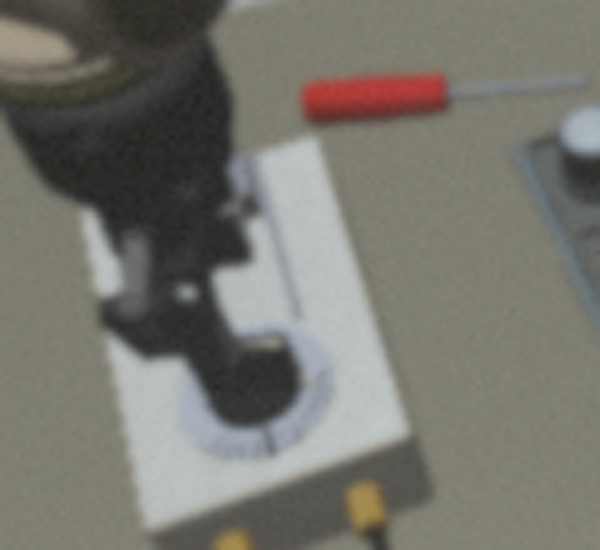

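Emit:
carry_out(increments=[[0, 0, 0, 0, 0, 20, 44], [0, 0, 0, 0, 0, 20, 44], [0, 0, 0, 0, 0, 8, 44], [0, 0, 0, 0, 0, 0, 44], [0, 0, 0, 0, 0, 0, 30], [0, 0, 0, 0, 0, 0, 20], [0, 0, 0, 0, 0, 0, 8], [0, 0, 0, 0, 0, 0, 8], [0, 0, 0, 0, 0, 0, 8]])

```text
time: 41.45
tool_pos: [0.589, -0.3067, 0.0932]
orientation: [[0.209, 0.978, 0.003], [0.978, -0.209, -0.002], [-0.001, 0.003, -1.0]]
force: [3.3, 0.0, 6.5]
opening: 0.125
finger_force: 60.0
```

Emit:
carry_out(increments=[[0, 0, 0.144, 0, 0, 0, 8], [0, 0, 0.144, 0, 0, 0, 8], [0, 0, 0.144, 0, 0, 0, 8], [0, 0, 0.144, 0, 0, 0, 8], [0, 0, 0.144, 0, 0, 0, 8], [0, 0, 0.144, 0, 0, 0, 8], [0, 0, 0.144, 0, 0, 0, 8], [0, 0, 0.144, 0, 0, 0, 8], [0, 0, 0.144, 0, 0, 0, 8], [0, 0, 0, 0, 0, 0, 8]])

```text
time: 42.45
tool_pos: [0.5898, -0.3075, 0.0933]
orientation: [[0.998, 0.059, 0.005], [0.059, -0.998, -0.004], [0.005, 0.004, -1.0]]
force: [8.0, -4.0, 2.1]
opening: 0.125
finger_force: 59.5
```

Emit:
carry_out(increments=[[0, 0, 0, 0, 0, 0, 25], [0, 0, 0, 0, 0, 0, 40], [0, 0, 0, 0, 0, 0, 40], [0, 0, 0, 0, 0, -30, 40], [0, 0, 0, 0, 0, -45, 40], [0, 0, 0, -37, 0, 0, 40], [0, 0, 0, -37, 0, 0, 40], [0, 0, 0, -37, 0, 0, 40], [0, 0, 0, 0, 0, 0, 40], [0, 0, 0, 0, 0, 0, 40]])

```text
time: 43.45
tool_pos: [0.4772, -0.3136, 0.1672]
orientation: [[0.998, 0.063, 0.0], [0.063, -0.998, -0.0], [0.0, 0.0, -1.0]]
force: [-0.2, -0.1, -0.7]
opening: 0.469
finger_force: 0.0
```

```bash
python3 - <<'E'
from plan import *
plan((.479,-.313,.108,40,3),ang=-86.4)
S=capture('scene')
im=cv2.resize(S['color'][180:290,80:200,::-1],None,fx=5,fy=5,interpolation=2)
cv2.imwrite('pics/k4.png',im)
E
```

```text
t 43.5 pos [ 0.4772 -0.3136  0.1672] yang -86.4 F [-0.2 -0.1 -0.7] op 40.0 ff 0.0 tilt [ 0. -0.]
[0.479, -0.313, 0.108]
[0, 0, 0, 1.0, -0.0, 20.0, 40],[0, 0, 0, 0.0, -0.0, 20.0, 40],[0, 0, 0, 0.8, -0.5, 19.2, 40],
```

View pics/k4.png

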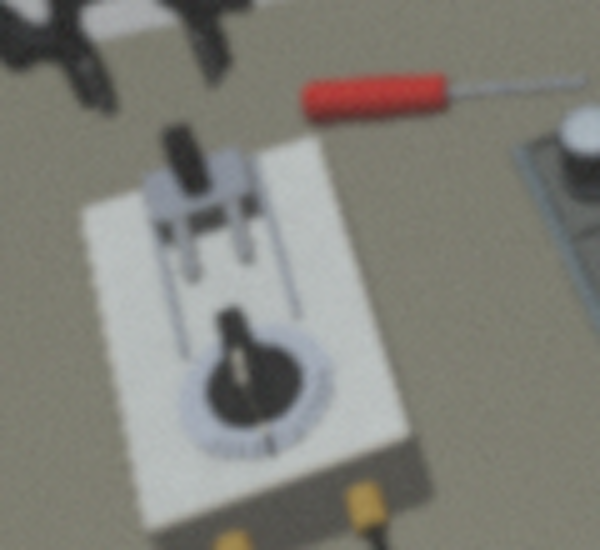

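```bash
python3 - <<'E'
from plan import *
S=capture('scene')
f=lambda u,v,z:atz(S,(80+u/5-.4,180+v/5-.4),z)
def ang(a,b,z):
    d=f(*b,z)-f(*a,z); return round(np.degrees(np.arctan2(d[1],d[0])),1),np.round(f(*a,z),4),np.round(np.linalg.norm(d),4)
print('bar',ang((232,318),(240,383),.115))
print('rails',ang((160,215),(187,355),.078),ang((255,165),(298,315),.078))
print('disc->mark',ang((240,383),(270,437),.08))
print('tabtop',f(180,128,.134),'tabfar/near',ang((178,128),(198,180),.134))
print('box edges',ang((83,207),(145,530),.075),ang((318,140),(410,435),.075))
E
```

```text
bar (np.float64(-1.0), array([ 0.5753, -0.3059,  0.115 ]), np.float64(0.0348))
rails (np.float64(2.9), array([ 0.4768, -0.3386,  0.078 ]), np.float64(0.0857)) (np.float64(4.7), array([ 0.4605, -0.2905,  0.078 ]), np.float64(0.0969))
disc->mark (np.float64(16.1), array([ 0.5868, -0.3125,  0.08  ]), np.float64(0.0337))
tabtop [ 0.47411974 -0.31343427  0.134     ] tabfar/near (np.float64(9.3), array([ 0.4738, -0.3143,  0.134 ]), np.float64(0.0347))
box edges (np.float64(4.2), array([ 0.4572, -0.3746,  0.075 ]), np.float64(0.1873)) (np.float64(4.5), array([ 0.452 , -0.2585,  0.075 ]), np.float64(0.184))
```

Emit:
carry_out(increments=[[0, 0, 0, 2, 0, 20, 40], [0, 0, 0, 0, 0, 20, 40], [0, 0, 0, 0, 0, 18, 40], [0, 0, 0, 0, 0, 0, 25], [0, 0, 0, 0, 0, 0, 8], [0, 0, 0, 0, 0, 0, 8], [0, 0, 0, 0, 0, 0, 8], [0, 0, 0, 0, 0, 0, 8]])

```text
time: 44.35
tool_pos: [0.4798, -0.3159, 0.1087]
orientation: [[0.998, 0.064, 0.001], [0.064, -0.998, -0.005], [0.001, 0.005, -1.0]]
force: [2.5, -16.1, -16.8]
opening: 0.153
finger_force: 61.8
```

Emit:
carry_out(increments=[[0, 0, 0, 7, 1, 0, 8], [0, 0, 0, 8, 1, 0, 8], [0, 0, 0, 8, 0, 0, 8], [0, 0, 0, 8, 0, 0, 8], [0, 0, 0, 0, 0, 0, 8]])

```text
time: 44.85
tool_pos: [0.5115, -0.3136, 0.1087]
orientation: [[0.998, 0.065, 0.0], [0.065, -0.998, -0.001], [0.0, 0.001, -1.0]]
force: [1.7, -5.2, -10.1]
opening: 0.149
finger_force: 62.9
```

Emit:
carry_out(increments=[[0, 0, 0, 6, 0, 0, 8], [0, 0, 0, 6, 0, 0, 8], [0, 0, 0, 6, 0, 0, 8], [0, 0, 0, 4, 0, 0, 8], [0, 0, 0, 2, 0, 0, 8], [0, 0, 0, 0, 0, 0, 8]])

```text
time: 45.45
tool_pos: [0.5347, -0.3117, 0.1087]
orientation: [[0.998, 0.064, 0.0], [0.064, -0.998, 0.0], [0.0, -0.0, -1.0]]
force: [0.8, -4.6, -12.0]
opening: 0.151
finger_force: 62.9
```

Emit:
carry_out(increments=[[0, 0, 0, 2, 0, 0, 8], [0, 0, 0, 0, 0, 0, 8]])

```text
time: 45.65
tool_pos: [0.535, -0.3118, 0.1087]
orientation: [[0.998, 0.064, -0.004], [0.064, -0.998, 0.001], [-0.004, -0.001, -1.0]]
force: [-8.9, -4.2, -6.9]
opening: 0.15
finger_force: 63.3
```

Stop reached. Release and look.

Emit:
carry_out(increments=[[0, 0, 0, -1, 0, 0, 8], [0, 0, 0, 0, 0, 0, 25], [0, 0, 0, 0, 0, 0, 40], [0, 0, 0, 0, 0, 0, 40], [0, 0, 0, 0, 0, -25, 40], [0, 0, 0, 0, 0, -45, 40], [0, 0, 0, -40, 0, -40, 40], [0, 0, 0, -40, 20, -20, 40], [0, 0, 0, -30, 30, 0, 40], [0, 0, 0, 0, 0, 0, 40]])

```text
time: 46.65
tool_pos: [0.431, -0.3713, 0.2357]
orientation: [[0.998, 0.059, 0.001], [0.059, -0.998, -0.003], [0.001, 0.003, -1.0]]
force: [0.3, 0.1, -0.9]
opening: 0.467
finger_force: 0.0
```

```bash
python3 - <<'E'
from plan import *; from lens import *
plan(); glass()
S=capture('scene'); im=cv2.resize(S['color'][165:305,80:305,::-1],None,fx=3.5,fy=3.5,interpolation=2)
cv2.imwrite('pics/end.png',im)
E
```

```text
t 46.6 pos [ 0.431  -0.3713  0.2357] yang -86.6 F [ 0.3  0.1 -0.9] op 39.9 ff 0.0 tilt [ 0.001 -0.003]
scene
[np.float64(0.533), np.float64(-0.112), np.float64(0.5393), np.float64(-0.113), 0.8, 85]
[np.float64(0.4521), np.float64(-0.0591), np.float64(0.4594), np.float64(-0.0607), 0.58, 75]
top
[np.float64(0.4669), np.float64(-0.1223), np.float64(0.466), np.float64(-0.1216), 0.69, 64]
[np.float64(0.4497), np.float64(-0.0002), np.float64(0.449), np.float64(-0.0003), 0.65, 67]
[np.float64(0.5283), np.float64(-0.0526), np.float64(0.5271), np.float64(-0.0523), 0.53, 63]
[np.float64(0.5185), np.float64(0.0087), np.float64(0.5173), np.float64(0.0085), 0.47, 60]
[np.float64(0.5382), np.float64(-0.1128), np.float64(0.5369), np.float64(-0.1122), 0.43, 64]
```

View pics/end.png

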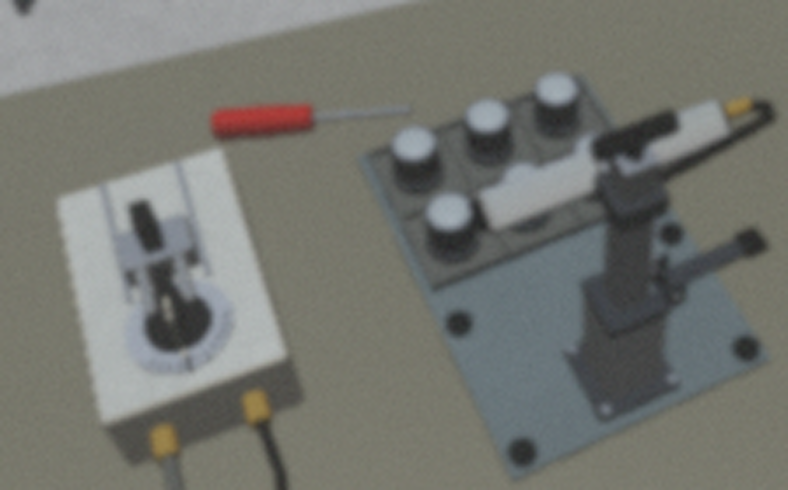

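```bash
python3 - <<'E'
from h import *
S=capture('scene')
for k in range(2,7): print(k, proj(S,[.681,-.030,.233+.012*k-.0015])[0])
E
```

```text
2 [260.00424649 209.17988105]
3 [260.23402769 205.32852936]
4 [260.47034302 201.36896917]
5 [260.71347938 197.29650462]
6 [260.96374096 193.10616   ]
```

```bash
python3 -c "
from rig import bot
print(bot.hand_in())"
```

```text
the job is handed in; nothing more can be done
None
```

I handed the job in at about 47 s of the 210 s: the mast hangs at the fourth click, all six lens cells stand in their own pockets, the knob is at the long mark and the lock is home; the judge returned no verdict, so this rests on camera and force readings.

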